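Release and weigh the feeder's catch basket

TASK

Take the catch basket off the parts feeder for weighing: first lift the gate lever out of its inner notch, swing it away from the bay and let it drop fully home in the outer notch. Then pull the basket by its front tab until all of it is out from under the chute, leave it standing on the table, let go, take it again by its handle and hang it with the handle across both prongs of the weighing stand's hook. Keep the basket upright with its shells inside, leave the lever in the outer notch, and leave the tray, the bin and the screwdriver where they are.

Things in the scene. Friction and masses are not known exactly. Their poses are not given: they have to be found in the camera images.
- feeder: Blue bench-top parts feeder, fixed. Origin: on the table, centre of its catch bay. z up; the bay opens to its -x. The basket is pulled out along -x, on the table, between two rails 14 mm high (inner faces y = +-66 mm, x = -40 to 75 mm). The blue housing begins at x = 75 mm (300 mm wide, 200 mm high, round bowl on top to 290 mm).
- chute_lip (a point): Middle of the lower front edge of the aluminium chute that roofs the bay: 160 mm above the table, 15 mm to the feeder's -x of the bay's centre. The chute spans 180 mm across and runs from here back to the housing; its side walls reach 193 mm up.
- lever_pivot (a point): Pivot of the gate lever, low in its grey foot (56 x 130 mm) beside the bay mouth: feeder x = -63, y = +125 mm, 12 mm up. The lever swings in the plane across the feeder's x. Two steel gate plates with a tooth in the middle stand over it, up to 126 mm high.
- selector (a joint): Swing of the gate lever. 0 = locked, inner notch: leans 0.25 rad from upright towards the bay (feeder -y). 0.50 = released, outer notch: leans 0.25 rad away (feeder +y). About 0.5 N at the handle moves it; it stays where left. Locked, its stop blade stands before the basket's front corner and blocks it; released, the blade is up and aside. Notch play about 0.03 rad.
- selector_lift (a joint): How far the handle is pulled out along the lever, away from the pivot: 0 (fully down) to 0.028 m. A cross pin sits in the notch; lift at least 17 mm (20 to 26 is good) to pass over the tooth between the notches. A light spring and its weight push it down, 3 to 6 N; in either notch it drops to 0.
- lever_grip (a point): Centre of the black cross bar on top of the lever: round, 14 mm across, 56 mm long, along the feeder's x, on a 10 mm stick. 190 mm from the pivot when down, so 196 mm above the table in either notch. The bar may turn in the grip as the lever swings.
- basket_mid (a point): Centre of the catch basket, 35 mm above its underside: open steel tray 110 (x) x 120 (y) x 70 mm high, 3 mm walls, 0.25 to 0.45 kg. z up; -x is its front; at first its axes lie along the feeder's. It stands on the table.
- basket_tab (a point): Middle of the basket's pull tab, an upright steel plate on the front wall, 10 mm thick (basket y), from the wall at basket x = -55 to -104 mm, 28 to 62 mm above the underside. This point: x = -84 mm, 45 mm up.
- basket_handle (a point): Middle of the basket's fixed, rigid bail handle, above the basket's centre, 135 mm above its underside: 8 mm round bar, level along basket y over +-45 mm, 12 mm black sleeve on the middle 40 mm; legs slope to the side walls. In the bay the chute covers it.
- stand: Weighing stand, fixed. Origin: on the table under the lowest point of its two-pronged hook. z up; two 10 mm prongs at y = +-32 mm point to -x: level 219 mm up from the post to x = 30 mm, down to the valley at x = 0, up to tips at x = -30 mm (tops 224 mm up). Post x = 135 to 165 mm, 245 mm high; base 10 mm high, x = -50 to 180 mm, 120 mm wide.
- hook_seat (a point): Midway between the prongs at their valley, 205 mm up, level with the prongs' tops there. The hung handle lies across both prongs along the stand's y, its middle between them, its bar's centre 5 mm above this point. To get there the prongs must enter the opening between the basket's rim and the handle bar, along the stand's +x. The tab may point either way.
- shell0_mid (a point): Centre of a loose aluminium shell, 30 x 22 x 16 mm, 30 g, lying in the basket (bookkeeping: it must stay in the basket).
- shell1_mid (a point): Centre of a loose aluminium shell, 30 x 22 x 16 mm, 30 g, lying in the basket (bookkeeping: it must stay in the basket).
- shell2_mid (a point): Centre of a loose aluminium shell, 30 x 22 x 16 mm, 30 g, lying in the basket (bookkeeping: it must stay in the basket).
- tray: Bystander: blue tray of small parts, 110 x 180 x 35 mm; origin at the centre of its underside.
- bin: Bystander: yellow two-compartment bin, 90 x 120 x 60 mm; origin at the centre of its underside.
- driver: Bystander: screwdriver lying flat on the table along its x, handle to -x.

How it is judged:
On the way, in this order (a step that is already met when the one before it is completed fails the run):
1. the lever has been lifted over the gate and is fully down in the outer notch, and let go (value of joint selector above 0.44 rad and value of joint selector_lift below 0.005 m and contact force between the fingers and selector_lift below 0.1 N), for 0.2 s.
2. the basket stands on the table wholly out from under the chute, let go (x of basket_mid in the frame of feeder below -0.07 m and height (world z) of basket_mid below 0.04 m and angle between basket_mid's own z axis and vertical below 0.08 rad and contact force between the fingers and basket below 0.1 N and linear speed of basket below 0.02 m/s), for 0.2 s.
At the end, for the whole second after the job is handed in: Basket at rest (< 0.04 m/s) on the hook, within 0.25 rad of upright, handle middle within 20 mm of the valley along the prongs, 30 mm across, 200 to 222 mm up; its weight (> 1 N) on the hook, shells inside. Lever in the outer notch: swing > 0.44 rad, lift < 5 mm (x of basket_handle in the frame of stand between -0.02 and 0.02 m and y of basket_handle in the frame of stand between -0.03 and 0.03 m and z of basket_handle in the frame of stand between 0.2 and 0.222 m and angle between basket_mid's own z axis and vertical below 0.25 rad and contact force between basket and stand above 1 N and linear speed of basket below 0.04 m/s and value of joint selector above 0.44 rad and value of joint selector_lift below 0.005 m and x of shell0_mid in the frame of basket_mid between -0.055 and 0.055 m and y of shell0_mid in the frame of basket_mid between -0.06 and 0.06 m and x of shell1_mid in the frame of basket_mid between -0.055 and 0.055 m and y of shell1_mid in the frame of basket_mid between -0.06 and 0.06 m and x of shell2_mid in the frame of basket_mid between -0.055 and 0.055 m and y of shell2_mid in the frame of basket_mid between -0.06 and 0.06 m); the robot touches nothing.
It fails at once if the basket is tipped more than 0.6 rad (angle between basket_mid's own z axis and vertical above 0.6 rad).
It fails at once if a shell leaves the basket (distance between any of shell0_mid, shell1_mid, shell2_mid and basket_mid above 0.12 m).
It fails at once if the tray, the bin or the screwdriver is moved more than 30 mm (distance of any of tray, bin, driver from where it was at the start of the episode above 0.03 m).
It also fails if it takes over 66 s, if anything falls off the work surface, if the arm or the gripper's body presses on something with over 40 N, if the wrist force passes 120 N, or if a joint passes its speed limit or range.

ROBOT

A 6-joint arm with a two-finger parallel gripper is mounted at the origin on the work surface. World frame = base frame: x ahead of the robot, y to its left, z up, the work surface at z = 0. Lengths are in m, angles in rad, forces in N, time in s.
With the tool pointing down it reaches from about 0.25 to 0.725 m from the base axis. Payload 4 kg.
Tool frame: the origin (TCP) lies where the fingers leave the gripper's body, on its centre line; the fingertips stand 73 mm ahead of it and the grasp point (between the pads) lies 54 mm ahead of it (bot.tip_reach is the z of the fingertips in the tool frame, in m); z points along the fingers, x is the direction in which the jaws open and shut, and the axes are right-handed (so a half turn about z gives the same grasp; the last joint's range is limited). The gripper opens to 85 mm and grips with 20 to 120 N. Pads are 22 mm wide; open, the fingers measure 114 mm over their backs; the gripper's body (76 mm by 85 mm) begins 54 mm behind the grasp point. The pads swing forward as they close: fully open they stand 13 mm farther back than shut.
Start: joints at [0, 0.241, 0.005, 1.335, 0, 1.571], TCP at [0.5, -0, 0.304] pointing down, gripper open.
Joint ranges: [-2.72, 2.72], [-1.05, 1.87], [-1.09, 1.28], [-1.99, 2.15], [-1.42, 1.44], [-3.14, 3.14]. Speed limits (rad/s): [2.79, 2.79, 3.14, 3.14, 3.14, 3.14].

INTERFACE

Orientations are given as a unit quaternion [x, y, z, w].
In Python, from workcell import bot, vision, job_done gives the robot as it stands.
- The arm moves only by the tool drive_tool, never from a script. Its argument "steps" is one flat list of numbers, 7 for each row, row after row: the shift along the tool's x, y, z in m, then the turn, a rotation vector about the tool's x, y, z in degrees, then the closure, from -1 (fully open) to 1 (shut). A call has 1 to 8 rows; each row shifts and turns the commanded pose from where the row before left it, along the tool's axes as they then stand; what a row does not reach is not made up. A row lasts 1/12 s, in which the tool goes at most 41.7 mm and 7.16 degrees, less where a joint would pass 70% of its speed; a pose out of reach is approached as far as the arm can. A call is refused whole if a number of a shift passes 0.0417 or a number of a turn 7.16, either way. A call with a gripper value outside its range is refused whole. The fingers move at their own pace and stop on an object; the grip force is fixed at half the most. Time passes only in rows, so rows that do not move let the fingers close. It gives the time, the measured TCP pose, the force and the opening at its end, in the units of the state.
- bot.get_obs(): the state, without advancing time (a new reading comes with each control period).
- vision.camera(name): name is "scene" or "side" or "wrist"; returns (picture, depth): 420x560x3 uint8, red, green, blue; 420x560 float32, m along the optical axis (not along the pixel's ray), 0 where there is no reading.
- vision.camera_model(name): a dict with "mtx" (3x3 intrinsics, pixels), "D" ([k1, k2, p1, p2, k3] as OpenCV has them; the pictures are not rectified), "rvec" (rotation vector, rad) and "tvec" (3), from world to camera coordinates, as OpenCV has them. Camera axes: x right, y down, z forward; pixel columns grow to the right and rows downward; lengths in m; the calibration is good to about 2 mm. A picture is of the moment at which its call begins: read the wrist's pose just before it. camera_model takes no time and is no camera call; for the wrist camera it gives the pose at the moment of the call.
- job_done(): hands the job in, once; it reports no verdict.
The state is a dict: "clock": time; "joint_pos": joint angles; "joint_vel": joint speeds; "tau": joint torques, N m; "eef_pos": TCP position; "tool_rot": TCP orientation; "ft_force": force on the tool from outside, world axes, zero at the start; "ft_torque": the same for the moment, N m; "grip_width": finger opening in m.
Only numpy, scipy, OpenCV 4.12 (cv2) and the standard library are available. Lean on these libraries where they do the work, as an engineer would, in place of code of your own. Each camera call takes 0.05 s, during which the arm holds its last target.

## Working session

There is one attempt and no reset: what is moved stays moved. The work goes in short steps, Python scripts to look and compute and a tool call to move; the robot and the scene stay as the last step left them, time stands still between calls to the robot, and variables do not carry over. Pictures are saved under pics/ and viewed, and the job is handed in when it is done.

Besides the shell and the picture viewer there is one more tool, called after "Emit:" by a JSON object that holds its "fn" and its "kwargs". drive_tool: Moves the arm, as the interface text tells. Its arguments: {"type":"object","properties":{"steps":{"type":"array"}},"required":["steps"]}

```bash
ls; mkdir -p pics
python3 - <<'E'
from workcell import bot, vision
import cv2, numpy as np
for n in ["scene","side","wrist"]:
    p,d=vision.camera(n); cv2.imwrite(f"pics/{n}0.png",p[:,:,::-1]); np.save(f"pics/{n}0.npy",d)
    m=vision.camera_model(n); print(n,m)
print(bot.get_obs())
E
```

```text
pics
scene {'mtx': array([[400.95799091,   0.        , 283.61043311],
       [  0.        , 400.95799091, 207.68782999],
       [  0.        ,   0.        ,   1.        ]]), 'D': array([-0.06261987,  0.        ,  0.        ,  0.        ,  0.        ]), 'rvec': array([ 1.72672078,  1.69487634, -0.75627635]), 'tvec': array([-0.03309134, -0.28244875,  1.50466915])}
side {'mtx': array([[533.19082708,   0.        , 288.49197199],
       [  0.        , 533.19082708, 204.3965975 ],
       [  0.        ,   0.        ,   1.        ]]), 'D': array([-0.14140954,  0.        ,  0.        ,  0.        ,  0.        ]), 'rvec': array([ 2.07671097, -0.60877347,  0.34047776]), 'tvec': array([-0.48135715,  0.29560702,  1.22566452])}
wrist {'mtx': array([[289.96670477,   0.        , 273.64193204],
       [  0.        , 289.96670477, 205.82768864],
       [  0.        ,   0.        ,   1.        ]]), 'D': array([-0.02039876,  0.        ,  0.        ,  0.        ,  0.        ]), 'rvec': array([-2.86923483e+00, -7.06193332e-04,  1.63185330e-03]), 'tvec': array([-0.49875586, -0.03429493,  0.37924579])}
{'clock': 0.15, 'joint_pos': array([1.79893336e-05, 2.41237059e-01, 4.05215457e-03, 1.33514689e+00,
       3.37507135e-05, 1.57079892e+00]), 'joint_vel': array([ 1.34578241e-03, -1.99010894e-03,  2.33988318e-03, -3.92150784e-04,
       -9.97129210e-04,  6.53794918e-05]), 'tau': array([-1.62746033e-03, -3.72633219e+01,  2.52638429e+01,  1.23480460e-02,
       -1.30651040e-05,  1.49362950e-05]), 'eef_pos': array([4.99662799e-01, 1.67816405e-05, 3.03225826e-01]), 'tool_rot': array([ 9.99999705e-01,  7.68298662e-06, -7.67733760e-04, -1.68674492e-05]), 'ft_force': array([ 0.63664019,  0.11642698, -0.21697108]), 'ft_torque': array([ 0.00769371, -0.05422999,  0.0810194 ]), 'grip_width': 0.08492634441021557}
```

View pics/scene0.png

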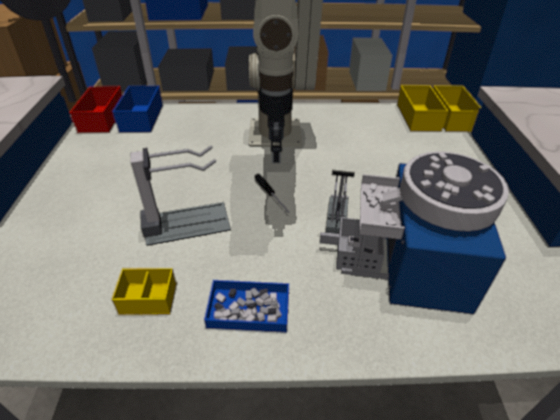

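View pics/side0.png

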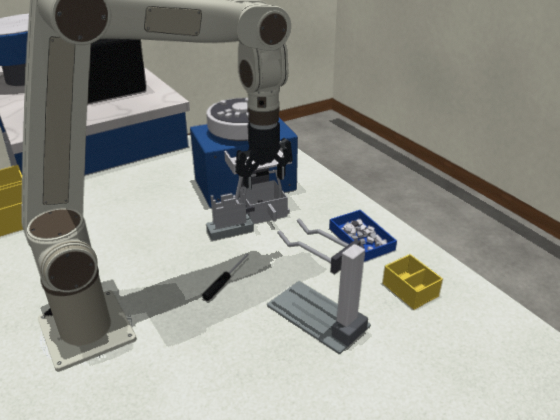

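View pics/wrist0.png

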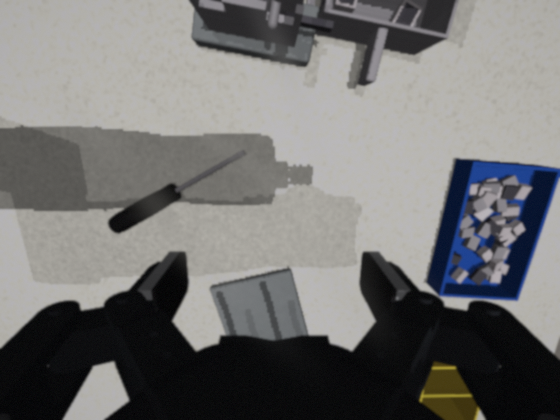

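```bash
cat > h.py <<'E'
import numpy as np, cv2
from scipy.spatial.transform import Rotation as R
def Rt(m):
    return cv2.Rodrigues(np.array(m['rvec']))[0], np.array(m['tvec'])
def rays(m,uv):
    uv=np.array(uv,float).reshape(-1,1,2)
    n=cv2.undistortPoints(uv,m['mtx'],m['D']).reshape(-1,2)
    return np.c_[n,np.ones(len(n))]
def atdepth(m,uv,d):
    r,t=Rt(m); return (rays(m,uv)*np.array(d).reshape(-1,1)-t)@r
def atz(m,uv,z):
    r,t=Rt(m); c=-r.T@t; k=rays(m,uv)@r
    return c+k*((z-c[2])/k[:,2])[:,None]
def cloud(m,dep):
    h,w=dep.shape; u,v=np.meshgrid(np.arange(w),np.arange(h))
    return atdepth(m,np.c_[u.ravel(),v.ravel()],dep.ravel()).reshape(h,w,3)
def proj(m,P):
    return cv2.projectPoints(np.array(P,float).reshape(-1,1,3),np.array(m['rvec']),np.array(m['tvec']),m['mtx'],m['D'])[0].reshape(-1,2)
E
cat > topmap.py <<'E'
from h import *
from workcell import vision
import sys
ims=[]
S=500 # px per m
x0,x1,y0,y1=0.1,0.95,-0.5,0.75
H=np.full((int((x1-x0)*S),int((y1-y0)*S)),-1.);C=np.zeros(H.shape+(3,),np.uint8)
for n in ["scene","side","wrist"]:
    im=cv2.imread(f"pics/{n}0.png");d=np.load(f"pics/{n}0.npy");m=vision.camera_model(n)
    P=cloud(m,d);ok=(d>0)
    X=P[ok];c=im[ok]
    t=X[(abs(X[:,2])<.01)&(X[:,0]>.2)&(X[:,0]<.5)&(abs(X[:,1])<.4)]; print(n,'table z',np.median(t[:,2]))
    i=((x1-X[:,0])*S).astype(int);j=((y1-X[:,1])*S).astype(int)
    k=(i>=0)&(j>=0)&(i<H.shape[0])&(j<H.shape[1])&(X[:,2]<.32)
    o=np.argsort(X[k,2])
    ii,jj,zz,cc=i[k][o],j[k][o],X[k][o,2],c[k][o]
    b=zz>H[ii,jj]
    ii,jj,zz,cc=ii[b],jj[b],zz[b],cc[b]
    H[ii,jj]=zz;C[ii,jj]=cc
cv2.imwrite("pics/top.png",C)
h=cv2.applyColorMap(np.clip(H/0.3*255,0,255).astype(np.uint8),cv2.COLORMAP_JET);h[H<0]=0
cv2.imwrite("pics/toph.png",h)
E
python3 topmap.py
```

```text
scene table z 0.0006196927652221733
side table z -0.0010243785684807246
wrist table z 0.0006990284004814329
```

Run:
```python
import cv2
a=cv2.imread('pics/scene0.png');cv2.imwrite('pics/sc_crop.png',cv2.resize(a[140:300,300:460],None,fx=3.75,fy=3.75,interpolation=cv2.INTER_CUBIC))
cv2.imwrite('pics/st_crop.png',cv2.resize(a[130:260,120:260],None,fx=4,fy=4,interpolation=cv2.INTER_CUBIC))
```

```text
(no output)
```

View pics/top.png

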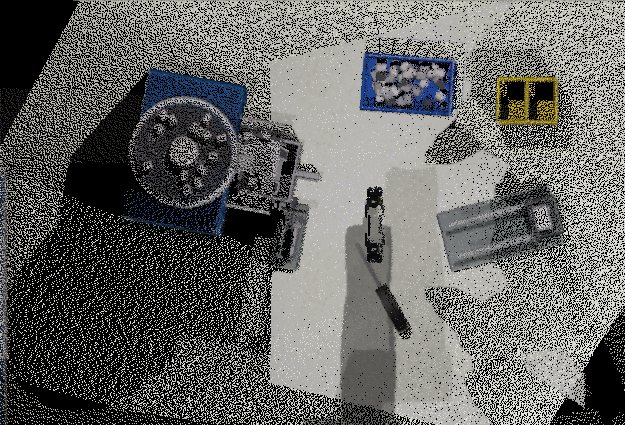

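View pics/toph.png

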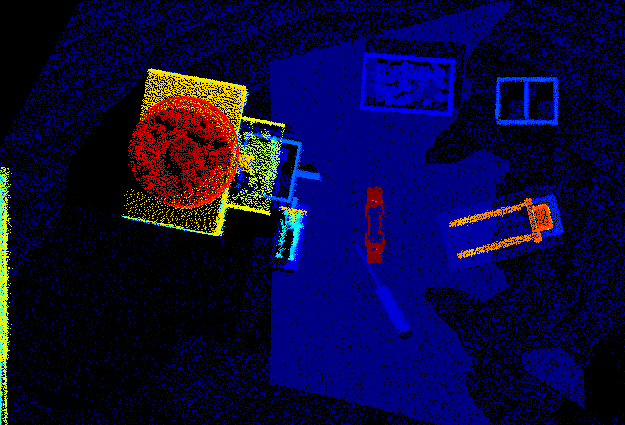

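View pics/sc_crop.png

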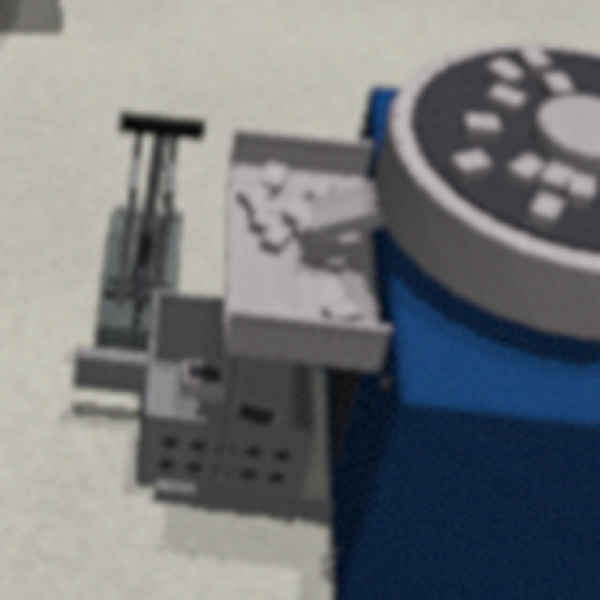

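View pics/st_crop.png

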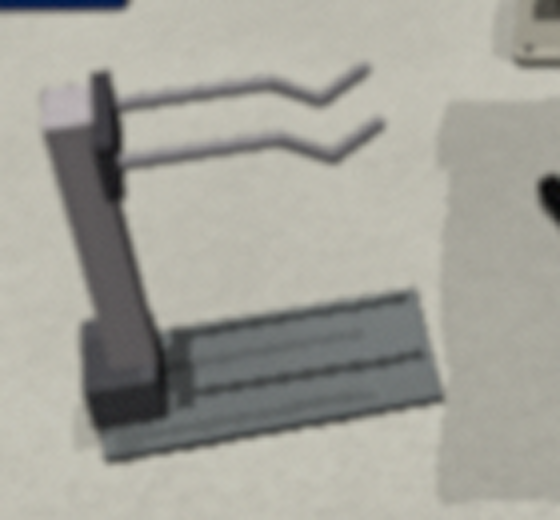

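```bash
cat > meas.py <<'E'
from h import *
from workcell import vision
def line(p): 
    vx,vy,x,y=cv2.fitLine(p.astype(np.float32),cv2.DIST_HUBER,0,.001,.001).ravel(); return np.array([vx,vy]),np.array([x,y])
for n in ["scene","side","wrist"]:
    im=cv2.imread(f"pics/{n}0.png").astype(int);d=np.load(f"pics/{n}0.npy");m=vision.camera_model(n)
    P=cloud(m,d);ok=d>0;b,g,r=im[...,0],im[...,1],im[...,2]
    X=P;z=P[...,2]
    def sel(mask,x0,x1,y0,y1,z0,z1): return P[ok&mask&(X[...,0]>x0)&(X[...,0]<x1)&(X[...,1]>y0)&(X[...,1]<y1)&(z>z0)&(z<z1)]
    T=np.ones_like(ok)
    h=sel(b>r+40,.4,.9,.2,.55,.192,.208)
    if len(h)>50: print(n,'housing top',len(h),cv2.minAreaRect(h[:,:2].astype(np.float32)))
    st=sel(T,.4,.62,-.42,-.05,.19,.26)
    if len(st)>50:
        post=st[st[:,2]>.235]; print(n,'post',len(post),post.mean(0) if len(post) else 0)
        pr=st[(st[:,2]<.24)]
        print(n,'prongs rect',cv2.minAreaRect(pr[:,:2].astype(np.float32)))
    ba=sel(T,.38,.62,-.42,-.1,.005,.014)
    if len(ba)>50: print(n,'base',len(ba),cv2.minAreaRect(ba[:,:2].astype(np.float32)))
    gb=sel((r<60)&(g<60)&(b<60),.35,.6,.1,.25,.18,.215)
    print(n,'bar',len(gb), (gb.mean(0),gb.min(0),gb.max(0)) if len(gb) else 0)
    tab=sel(T,.55,.65,.09,.18,.05,.075)
    print(n,'tab',len(tab), (tab.mean(0),cv2.minAreaRect(tab[:,:2].astype(np.float32))) if len(tab)>5 else 0)
    rim=sel(T,.5,.75,.13,.32,.066,.075)
    print(n,'rim',len(rim), cv2.minAreaRect(rim[:,:2].astype(np.float32)) if len(rim)>5 else 0)
    ch=sel(T,.45,.75,.15,.3,.175,.2)
    print(n,'chute',len(ch), cv2.minAreaRect(ch[:,:2].astype(np.float32)) if len(ch)>5 else 0)
E
python3 meas.py
```

```text
scene housing top 2716 ((0.6515422463417053, 0.3805171251296997), (0.19732248783111572, 0.2936694622039795), 79.17977142333984)
scene post 257 [ 0.51858276 -0.32507822  0.24063702]
scene prongs rect ((0.4931522011756897, -0.25305646657943726), (0.08727791905403137, 0.1973835676908493), 15.315696716308594)
scene base 2101 ((0.5044581294059753, -0.24927762150764465), (0.15382599830627441, 0.23417147994041443), 10.875612258911133)
scene bar 78 (array([0.5300398 , 0.16297035, 0.19871813]), array([0.52295398, 0.13952285, 0.18541654]), array([0.53742326, 0.18791932, 0.20400231]))
scene tab 171 (array([0.59846005, 0.14288397, 0.06136318]), ((0.5922797918319702, 0.13962987065315247), (0.05409219115972519, 0.10114791989326477), 74.87952423095703))
scene rim 283 ((0.6315135955810547, 0.2051132470369339), (0.2483355551958084, 0.1281372606754303), 42.09295654296875)
scene chute 1234 ((0.6350816488265991, 0.22503645718097687), (0.22951528429985046, 0.1497439444065094), 0.016499772667884827)
side housing top 939 ((0.6420130133628845, 0.3753308653831482), (0.2003396898508072, 0.29900896549224854), 
[... 477 characters left out ...]
, 83.40274810791016))
side rim 275 ((0.6128721237182617, 0.21185484528541565), (0.16440631449222565, 0.2516140341758728), 80.4609375)
side chute 236 ((0.6307125091552734, 0.2318553626537323), (0.23931121826171875, 0.13953661918640137), 1.1677082777023315)
wrist base 5095 ((0.4778757095336914, -0.19406983256340027), (0.12068430334329605, 0.1162046566605568), 14.357156753540039)
wrist bar 0 0
wrist tab 1954 (array([0.59716085, 0.15246205, 0.06304416]), ((0.5956504344940186, 0.1386028528213501), (0.05243740975856781, 0.10154680162668228), 78.7231674194336))
wrist rim 1412 ((0.5846535563468933, 0.16449515521526337), (0.16951212286949158, 0.032555680721998215), 0.8586525917053223)
wrist chute 0 0
```

Run:
```python
import cv2
a=cv2.imread('pics/side0.png');cv2.imwrite('pics/sd_crop.png',cv2.resize(a[110:260,180:320],None,fx=4,fy=4,interpolation=cv2.INTER_CUBIC))
cv2.imwrite('pics/sdst_crop.png',cv2.resize(a[200:360,260:420],None,fx=3.7,fy=3.7,interpolation=cv2.INTER_CUBIC))
a=cv2.imread('pics/wrist0.png');cv2.imwrite('pics/wr_crop.png',cv2.resize(a[0:150,180:480],None,fx=2.6,fy=2.6,interpolation=cv2.INTER_CUBIC))
```

```text
(no output)
```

View pics/sd_crop.png

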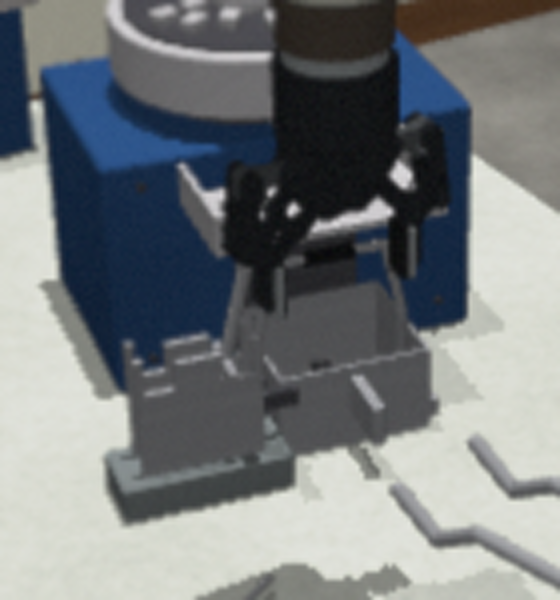

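View pics/wr_crop.png

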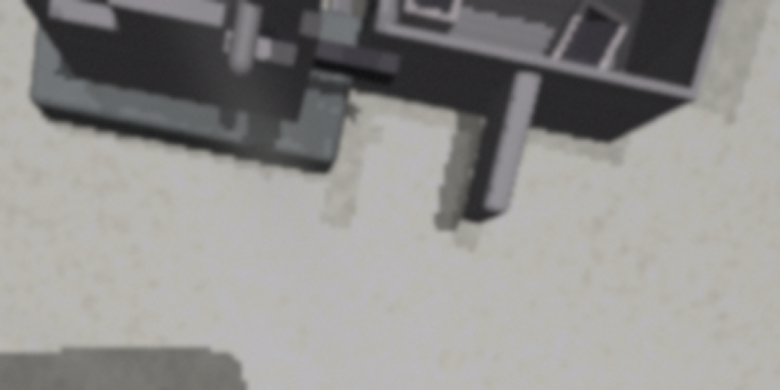

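View pics/sdst_crop.png

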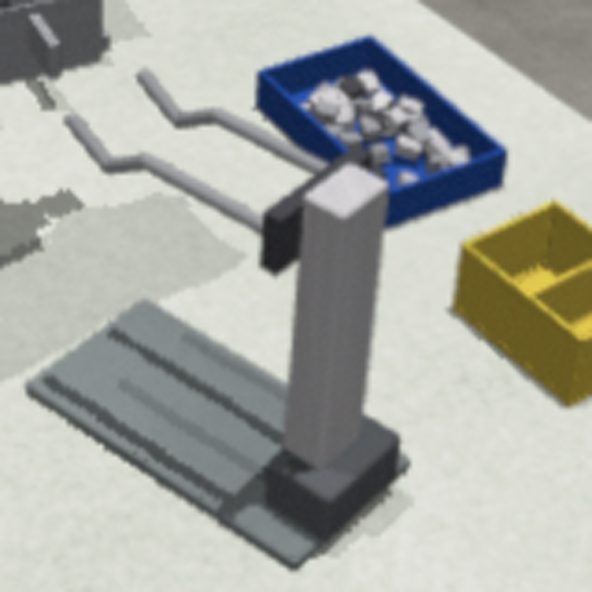

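```bash
cat >> h.py <<'E'
def toolM(o):
    M=np.eye(4);M[:3,:3]=R.from_quat(o['tool_rot']).as_matrix();M[:3,3]=o['eef_pos'];return M
def frame(o,yaw): # origin xy, yaw
    M=np.eye(4);M[:3,:3]=R.from_euler('z',yaw).as_matrix();M[:2,3]=o;return M
def delta(o,p,Rm=None):
    """tool-frame shift and rotvec deg from measured pose to TCP p (and orientation matrix)"""
    M=toolM(o);s=M[:3,:3].T@(np.array(p)-M[:3,3])
    rv=np.zeros(3) if Rm is None else np.degrees(R.from_matrix(M[:3,:3].T@Rm).as_rotvec())
    return np.round(s*1000,1),np.round(rv,2)
def down(yaw): # tool x at world yaw, z down
    c,s=np.cos(yaw),np.sin(yaw);x=np.array([c,s,0]);z=np.array([0,0,-1.]);return np.c_[x,np.cross(z,x),z]
E
python3 - <<'E'
from h import *
from workcell import bot,vision
o=bot.get_obs();m=vision.camera_model('wrist');r,t=Rt(m)
T=np.eye(4);T[:3,:3]=r;T[:3,3]=t
C=np.linalg.inv(toolM(o))@np.linalg.inv(T);print(np.round(C,4));np.save('camtool.npy',C)
# predict: yaw -11, TCP candidate
for p in [(.52,.02,.34),(.54,.04,.36),(.52,.0,.38),(.56,.0,.34)]:
    M=np.eye(4);M[:3,:3]=down(np.radians(-11));M[:3,3]=p
    W=np.linalg.inv(M@C);m2=dict(m);m2['rvec']=cv2.Rodrigues(W[:3,:3])[0];m2['tvec']=W[:3,3]
    print(p,proj(m2,[(.53,.163,.2),(.60,.14,.06),(.6,.19,.16)]).round())
print(delta(o,(.54,.04,.36),down(np.radians(-11))))
E
```

```text
[[ 1.000e+00  2.000e-04  4.000e-04 -6.000e-04]
 [-3.000e-04  9.631e-01  2.690e-01 -6.910e-02]
 [-4.000e-04 -2.690e-01  9.631e-01 -7.070e-02]
 [ 0.000e+00  0.000e+00  0.000e+00  1.000e+00]]
(0.52, 0.02, 0.34) [[247.   7.]
 [324.  66.]
 [337. -33.]]
(0.54, 0.04, 0.36) [[228.  54.]
 [307.  90.]
 [311.  13.]]
(0.52, 0.0, 0.38) [[246.  -2.]
 [316.  55.]
 [324. -35.]]
(0.56, 0.0, 0.34) [[178. -14.]
 [285.  54.]
 [279. -52.]]
(array([ 40.3, -40. , -56.8]), array([1.0e-02, 9.0e-02, 1.1e+01]))
```

Emit:
{"fn": "drive_tool", "kwargs": {"steps": [0.01,-0.015,-0.014,0,0,2.75,-1,0.01,-0.015,-0.014,0,0,2.75,-1,0.01,-0.015,-0.014,0,0,2.75,-1,0.01,-0.015,-0.014,0,0,2.75,-1,0,0,0,0,0,0,-1,0,0,0,0,0,0,-1]}}

```text
clock: 0.65
eef_pos: [0.5445, 0.0573, 0.3597]
tool_rot: [0.995, -0.095, 0.0, 0.0]
ft_force: [-0.1, -0.6, -0.3]
grip_width: 0.0857
```

```bash
cat > snap.py <<'E'
import sys
from h import *
from workcell import bot,vision
import pickle
tag=sys.argv[1]
for n in sys.argv[2:]:
    o=bot.get_obs();m=vision.camera_model(n);p,d=vision.camera(n)
    cv2.imwrite(f"pics/{n}{tag}.png",p[:,:,::-1]);np.save(f"pics/{n}{tag}.npy",d);pickle.dump((o,m),open(f"pics/{n}{tag}.pkl","wb"))
print(o['clock'],o['eef_pos'],o['tool_rot'],o['ft_force'],o['grip_width'])
E
python3 snap.py 1 wrist scene side
```

```text
0.75 [0.54336245 0.05642214 0.35874434] [ 9.95420614e-01 -9.55835931e-02 -1.18113733e-03  4.26738810e-04] [-1.12944449  0.15720861  0.61242773] 0.0855517924834137
```

View pics/wrist1.png

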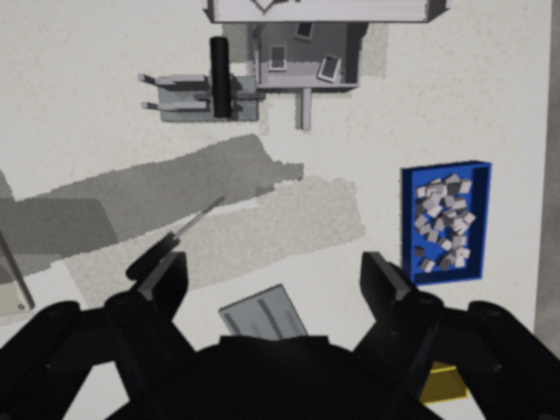

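Run:
```python
import cv2
a=cv2.imread('pics/wrist1.png');cv2.imwrite('pics/w1c.png',cv2.resize(a[0:150,130:470],None,fx=2.35,fy=2.35,interpolation=cv2.INTER_CUBIC))
from h import *; import pickle
o,m=pickle.load(open('pics/wrist1.pkl','rb'));g=a.max(2);
bm=((g<45)).astype(np.uint8);bm[:20]=0;bm[140:]=0;bm[:,:195]=0;bm[:,245:]=0
n,l,s,c=cv2.connectedComponentsWithStats(bm);k=1+np.argmax(s[1:,4]);print(s[k],c[k])
P=atz(m,[(221.0,37),(221,117)],.196);print('bar ends',P)
d=np.load('pics/wrist1.npy');X=cloud(m,d)
def rect(mask,z): 
    ys,xs=np.where(mask);Q=atz(m,np.c_[xs,ys],z);return cv2.minAreaRect(Q[:,:2].astype(np.float32)),len(xs)
b=l==k;print('bar',rect(b,.196),np.median(X[b][:,2]))
t=(X[...,2]>.055)&(X[...,2]<.067)&(d>0);t[:90]=0;t[:,:295]=0;t[:,320:]=0;print('tab',rect(t,.062))
# chute lip
e=(X[...,2]>.15)&(X[...,2]<.205)&(d>0);e[40:]=0
ys,xs=np.where(e);Q=X[e]
bot=[(u,ys[xs==u].max()) for u in np.unique(xs)];print(bot[::15],bot[0],bot[-1]); print(X[10,300],X[18,300],X[20,300])
```

```text
[ 211   38   25   80 1369] [220.84806428  77.91891892]
bar ends [[0.53102126 0.19320697 0.196     ]
 [0.51799497 0.13878693 0.196     ]]
bar (((0.5246018767356873, 0.16564659774303436), (0.056091632694005966, 0.017036771401762962), 84.71975708007812), 1369) 0.20267823395750484
tab (((0.5989014506340027, 0.13520926237106323), (0.045236047357320786, 0.009827859699726105), 80.58721160888672), 349)
[(np.int64(201), np.int64(1)), (np.int64(216), np.int64(39)), (np.int64(231), np.int64(23)), (np.int64(246), np.int64(23)), (np.int64(261), np.int64(23)), (np.int64(276), np.int64(23)), (np.int64(291), np.int64(22)), (np.int64(306), np.int64(22)), (np.int64(321), np.int64(22)), (np.int64(336), np.int64(22)), (np.int64(351), np.int64(22)), (np.int64(366), np.int64(22)), (np.int64(381), np.int64(22)), (np.int64(396), np.int64(23)), (np.int64(411), np.int64(22)), (np.int64(426), np.int64(22)), (np.int64(441), np.int64(13))] (np.int64(201), np.int64(1)) (np.int64(452), np.int64(0))
[0.59467487 0.20924279 0.16532667] [0.59340693 0.20291469 0.16752581] [0.59326399 0.20169991 0.16682632]
```

View pics/w1c.png

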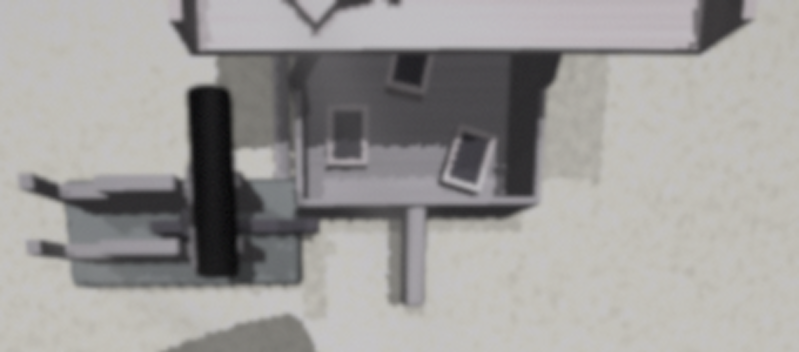

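Run:
```python
from h import *; import pickle
o,m=pickle.load(open('pics/wrist1.pkl','rb'))
P=atz(m,[(213,21.8),(428,21.4)],.160);print(P,np.linalg.norm(P[1]-P[0]))
fy=(P[0]-P[1])[:2];fy/=np.linalg.norm(fy);yaw=np.arctan2(-fy[0],fy[1]);print(np.degrees(yaw))
for yaw in (yaw,np.radians(79)):
    fx=np.array([np.cos(yaw),np.sin(yaw)]);fy=np.array([-fx[1],fx[0]])
    L=P.mean(0)[:2]; print('F lip',L+.015*fx)
    B=np.array([.5245,.166]);print('F bar',B+.063*fx-.078*fy)
    print('tab in F', [fx@(np.array([.5989,.1352])-L)-.015, fy@(np.array([.5989,.1352])-L)])
    # foot corners z? basket rim corners at z=.07
Q=atz(m,[(257.5,87.5),(359,87)],.070);print('rim front corners',Q,np.linalg.norm(Q[0]-Q[1]))
q=(Q[0]-Q[1])[:2];print(np.degrees(np.arctan2(-q[0],q[1])), 'basket centre',Q.mean(0)[:2]+.055*np.array([-q[1]*-1,0])[0]*0)
```

```text
[[0.52319827 0.2160259  0.16      ]
 [0.69897775 0.18337226 0.16      ]] 0.17878670347197886
79.4764161481171
F lip [0.61382762 0.21444678]
F bar [0.61269436 0.21369439]
tab in F [np.float64(-0.08064021490189377), np.float64(0.00020288037476453064)]
F lip [0.61395015 0.21442349]
F bar [0.61308789 0.21295941]
tab in F [np.float64(-0.0806396326786285), np.float64(-0.0003429207313472342)]
rim front corners [[0.54653053 0.17004886 0.07      ]
 [0.66264661 0.14857275 0.07      ]] 0.11808542405433521
79.52133885062968 basket centre [0.60458857 0.1593108 ]
```

```bash
cat >> h.py <<'E'
YAW=np.radians(79.3);F=np.array([.6133,.2140]);FX=np.array([np.cos(YAW),np.sin(YAW),0]);FY=np.array([-FX[1],FX[0],0])
def fp(x,y,z): return np.array([F[0],F[1],0])+x*FX+y*FY+np.array([0,0,z])
E
python3 -c "
from h import *
from workcell import bot
o=bot.get_obs()
print(delta(o,fp(-.063,.078,.250),down(YAW-np.pi/2)))"
```

```text
(array([ -38.7, -104.9,  108.7]), array([ 0.06,  0.14, -0.3 ]))
```

Emit:
{"fn": "drive_tool", "kwargs": {"steps": [-0.0077,-0.021,0.008,0,0,0,-1,-0.0077,-0.021,0.008,0,0,0,-1,-0.0077,-0.021,0.008,0,0,0,-1,-0.0077,-0.021,0.008,0,0,0,-1,-0.0077,-0.021,0.008,0,0,-0.3,-1,0,0,0.02,0,0,0,-1,0,0,0.02,0,0,0,-1,0,0,0,0,0,0,-1]}}

```text
clock: 1.47
eef_pos: [0.5235, 0.1663, 0.2751]
tool_rot: [0.996, -0.093, -0.004, 0.002]
ft_force: [-1.1, 0.2, 0.2]
grip_width: 0.0856
```

```bash
python3 snap.py 2 wrist; python3 -c "
from h import *
from workcell import bot
o=bot.get_obs()
print(delta(o,fp(-.063,.078,.250),down(YAW-np.pi/2)))"
```

```text
1.4667 [0.52353555 0.16625722 0.2750995 ] [ 0.99565102 -0.09304104 -0.00432283  0.00193196] [-1.06973518  0.17124028  0.20627369] 0.08564805448114558
(array([ 0.7, -0.5, 27.2]), array([ 0.19,  0.34, -0.01]))
```

View pics/wrist2.png

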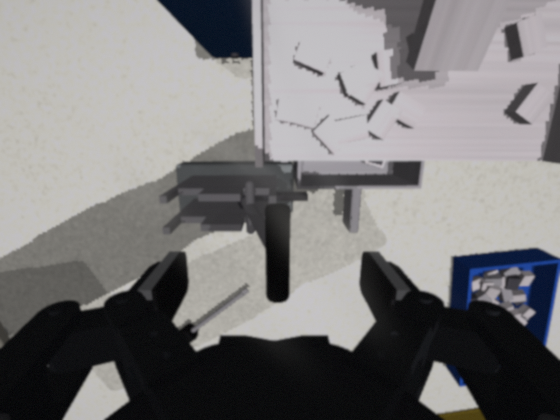

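Emit:
{"fn": "drive_tool", "kwargs": {"steps": [0.001,0,0.013,0,0.3,0,-1,0,0,0.013,0,0,0,-1,0,0,0,0,0,0,1,0,0,0,0,0,0,1,0,0,0,0,0,0,1,0,0,0,0,0,0,1,0,0,0,0,0,0,1,0,0,0,0,0,0,1]}}

```text
clock: 2.18
eef_pos: [0.5258, 0.1675, 0.2545]
tool_rot: [0.996, -0.093, 0.001, -0.0]
ft_force: [-7.9, 1.0, 18.3]
grip_width: 0.0125
```

```bash
python3 snap.py 3 wrist side scene
python3 - <<'E'
import cv2
a=cv2.imread('pics/side3.png');b=cv2.imread('pics/scene3.png')
cv2.imwrite('pics/c3.png',cv2.hconcat([cv2.resize(a[80:280,170:320],(400,533)),cv2.resize(b[120:270,300:412],(398,533))]))
E
```

```text
2.2833 [0.5256707  0.16755746 0.25486882] [ 9.95664225e-01 -9.30159423e-02  7.81446906e-04 -4.17876083e-04] [-5.14492404  0.59292766  6.3111851 ] 0.011786066718207535
```

View pics/c3.png

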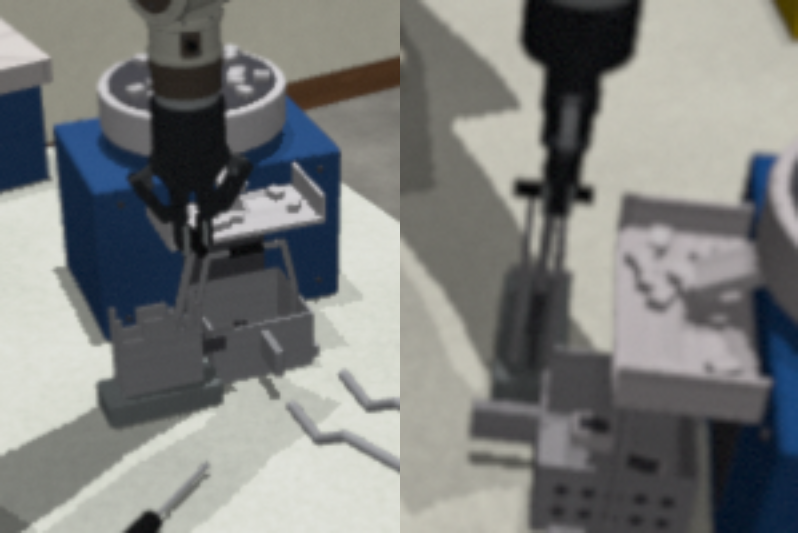

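View pics/wrist3.png

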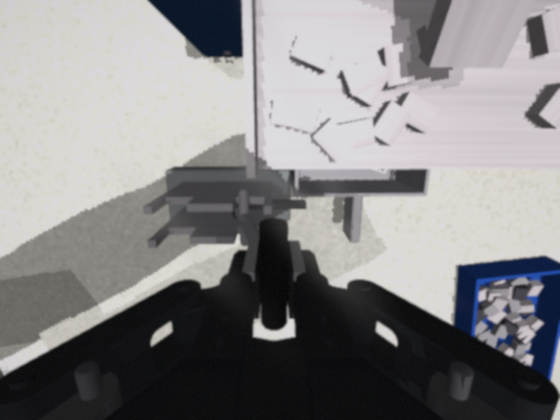

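Emit:
{"fn": "drive_tool", "kwargs": {"steps": [0,0,0,0,0,0,-0.3,0,0,0,0,0,0,-0.3,0,0,0.003,0,0,0,-0.3,0,0,0.003,0,0,0,-0.3,0,0,0,0,0,0,-0.3]}}

```text
clock: 2.75
eef_pos: [0.5273, 0.1669, 0.247]
tool_rot: [0.996, -0.093, 0.002, 0.001]
ft_force: [-0.1, 0.4, -0.4]
grip_width: 0.0557
```

Emit:
{"fn": "drive_tool", "kwargs": {"steps": [-0.002,0,0.001,0,0,0,0.3,0,0,0,0,0,0,1,0,0,0,0,0,0,1,0,0,0,0,0,0,1,0,0,0,0,0,0,1,0,0,0,0,0,0,1,0,0,0,0,0,0,1]}}

```text
clock: 3.33
eef_pos: [0.5241, 0.1677, 0.247]
tool_rot: [0.996, -0.093, 0.001, -0.0]
ft_force: [-3.9, 1.3, 5.9]
grip_width: 0.0139
```

Emit:
{"fn": "drive_tool", "kwargs": {"steps": [0.002,0,-0.008,0,0,0,1,0.002,0,-0.008,0,0,0,1,0.002,0,-0.007,0,0,0,1,0,0,0,0,0,0,1]}}

```text
clock: 3.67
eef_pos: [0.5291, 0.1667, 0.269]
tool_rot: [0.996, -0.093, -0.001, 0.0]
ft_force: [-5.7, 2.6, -3.9]
grip_width: 0.0137
```

```bash
python3 snap.py 4 wrist side
python3 - <<'E'
import cv2
a=cv2.imread('pics/side4.png')
cv2.imwrite('pics/c4.png',cv2.resize(a[80:280,170:320],(400,533)))
E
```

```text
3.7167 [0.5289631  0.16670295 0.26839466] [ 9.95658379e-01 -9.30758232e-02 -1.11110677e-03  2.21430759e-04] [-4.91937242  1.81002685 -4.28004636] 0.013374309629004785
```

View pics/c4.png

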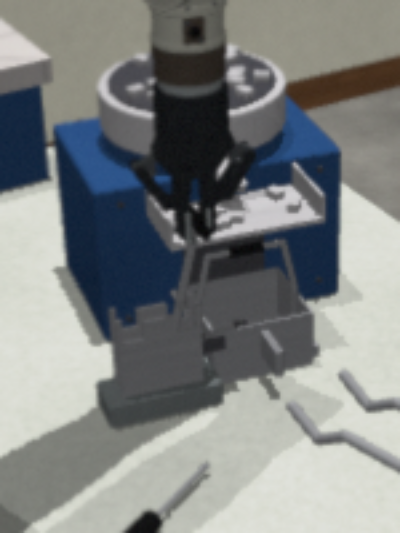

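View pics/wrist4.png

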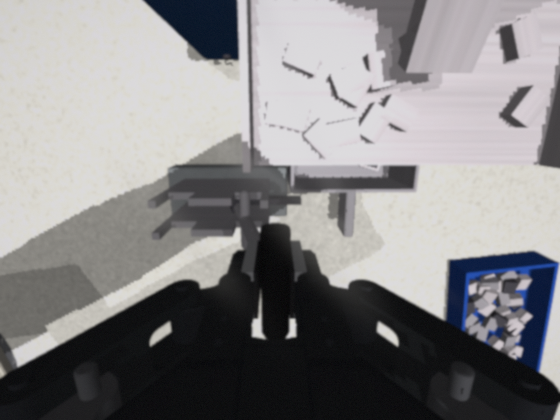

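Emit:
{"fn": "drive_tool", "kwargs": {"steps": [-0.0103,0,-0.0024,0,0,0,1,-0.0104,0,-0.0018,0,0,0,1,-0.0105,0,-0.0013,0,0,0,1,-0.0106,0,-0.0008,0,0,0,1,-0.0106,0,-0.0003,0,0,0,1,0,0,0,0,0,0,1]}}

```text
clock: 4.27
eef_pos: [0.4785, 0.1762, 0.2772]
tool_rot: [0.996, -0.093, 0.004, 0.0]
ft_force: [0.3, -1.5, -5.4]
grip_width: 0.012
```

Emit:
{"fn": "drive_tool", "kwargs": {"steps": [-0.0106,0,0.0008,0,0,0,1,-0.0106,0,0.001,0,0,0,1,-0.0105,0,0.0013,0,0,0,1,-0.0104,0,0.0018,0,0,0,1,-0.0103,0,0.0024,0,0,0,1,0,0,0,0,0,0,1]}}

```text
clock: 4.77
eef_pos: [0.4297, 0.1855, 0.2702]
tool_rot: [0.996, -0.093, 0.007, 0.001]
ft_force: [5.2, -4.0, -3.0]
grip_width: 0.0121
```

```bash
python3 snap.py 5 wrist scene side
python3 - <<'E'
import cv2
a=cv2.imread('pics/side5.png');b=cv2.imread('pics/scene5.png')
cv2.imwrite('pics/c5.png',cv2.hconcat([cv2.resize(a[80:280,170:320],(400,533)),cv2.resize(b[120:270,300:412],(398,533))]))
from h import *
from workcell import bot
o=bot.get_obs();p=o['eef_pos']-np.r_[F,0];print(p@FX,p@FY,o['eef_pos'][2])
E
```

```text
4.8667 [0.43047417 0.18537249 0.27033761] [ 9.95618968e-01 -9.32408949e-02  6.96058909e-03  7.46500198e-04] [ 5.46208774 -3.67067521 -3.37574591] 0.012008516008858966
-0.06209334799215102 0.17421450836112176 0.27032239623537263
```

View pics/c5.png

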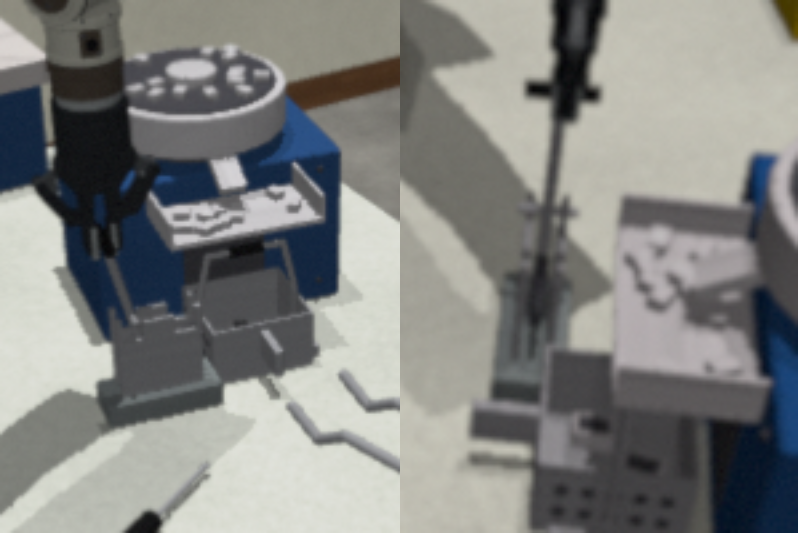

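View pics/wrist5.png

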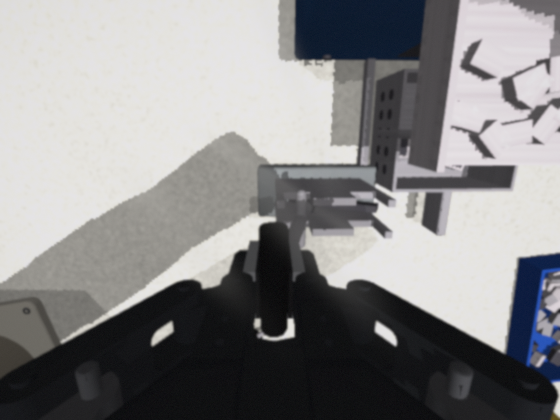

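Emit:
{"fn": "drive_tool", "kwargs": {"steps": [0.002,0,0.008,0,0,0,1,0.002,0,0.008,0,0,0,1,0.0015,0,0.007,0,0,0,1,0,0,0,0,0,0,1]}}

```text
clock: 5.25
eef_pos: [0.437, 0.1843, 0.2507]
tool_rot: [0.996, -0.094, 0.009, -0.0]
ft_force: [1.0, -6.4, 14.6]
grip_width: 0.0122
```

Emit:
{"fn": "drive_tool", "kwargs": {"steps": [0,0,0,0,0,0,-0.3,0,0,0,0,0,0,-0.5,0,0,0,0,0,0,-0.8,0,0,-0.01,0,0,0,-1,0,0,-0.02,0,0,0,-1,0,0,-0.03,0,0,0,-1,0,0.01,-0.03,0,0,0,-1,0,0,0,0,0,0,-1]}}

```text
clock: 5.92
eef_pos: [0.4329, 0.1754, 0.3413]
tool_rot: [0.996, -0.093, 0.006, -0.002]
ft_force: [0.8, 0.5, -0.6]
grip_width: 0.085
```

```bash
python3 snap.py 6 wrist scene side
python3 - <<'E'
import cv2
a=cv2.imread('pics/side6.png');b=cv2.imread('pics/scene6.png')
cv2.imwrite('pics/c6.png',cv2.hconcat([cv2.resize(a[80:280,170:320],(400,533)),cv2.resize(b[120:270,300:412],(398,533))]))
E
```

```text
6.0167 [0.43183501 0.17537513 0.33674777] [ 9.95632553e-01 -9.32835853e-02  3.67842276e-03 -6.78818749e-04] [ 0.49508257  0.0016565  -0.24759876] 0.08573609401241655
```

View pics/c6.png

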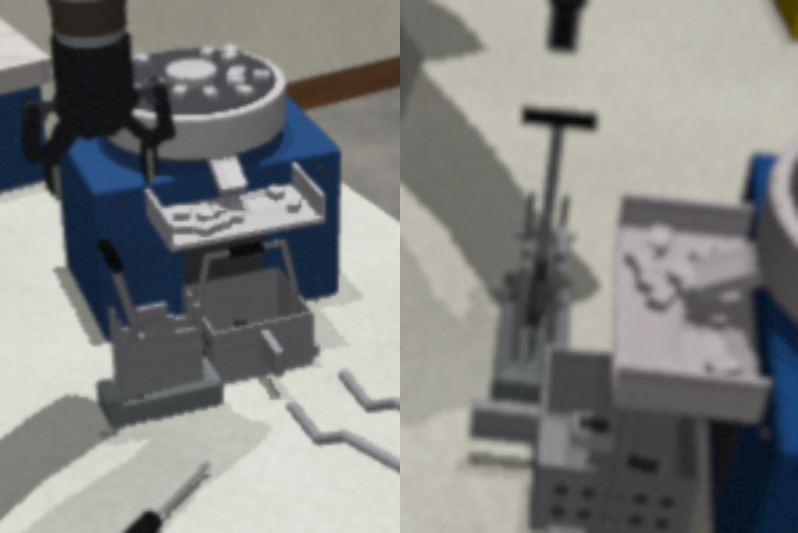

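View pics/wrist6.png

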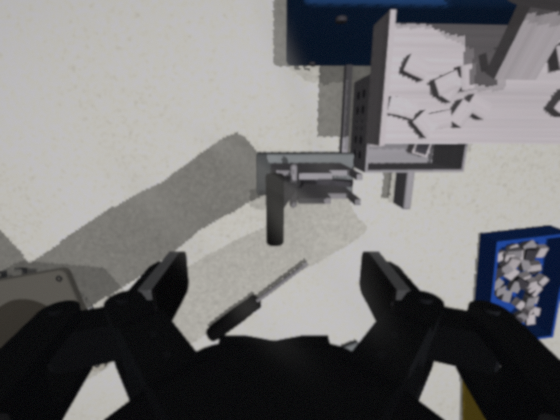

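Run:
```python
from h import *; import pickle
o,m=pickle.load(open('pics/wrist6.pkl','rb'));a=cv2.imread('pics/wrist6.png');d=np.load('pics/wrist6.npy');X=cloud(m,d)
b=(a.max(2)<50);b[:165]=0;b[250:]=0;b[:,:262]=0;b[:,290:]=0
ys,xs=np.where(b);print(len(xs),xs.mean(),ys.mean(),ys.min(),ys.max());Q=X[b&(d>0)];print('top z',np.percentile(Q[:,2],[5,50,90,98]))
for zz in (.196,.2195):
    Q=atz(m,[(xs.mean(),ys.mean())],zz)[0]-np.r_[F,0];e=atz(m,[(xs.mean(),ys.min()),(xs.mean(),ys.max())],zz);print(zz,Q@FX,Q@FY,np.linalg.norm(e[0]-e[1]))
```

```text
307 274.3973941368078 226.19218241042344 175 244
top z [0.06441694 0.20385178 0.20487385 0.20554986]
0.196 -0.07863852264468771 0.16828303226337893 0.05579490250314509
0.2195 -0.07039310667567882 0.1686571196448222 0.04973253730752811
```

```bash
python3 -c "
from h import *
from workcell import bot
o=bot.get_obs()
print(delta(o,fp(-.094,0,.240),down(YAW-np.pi/2)))"
```

```text
(array([171.2,  22.1,  96.2]), array([-0.02, -0.28,  0.  ]))
```

Emit:
{"fn": "drive_tool", "kwargs": {"steps": [0.0285,0.011,0,0,0,0,-0.3,0.0285,0.011,0,0,0,0,-0.3,0.0285,0,0.01,0,0,0,-0.3,0.0285,0,0.02,0,0,0,-0.1,0.0285,0,0.03,0,0,0,-0.1,0.0285,0,0.03,0,-0.2,0,-0.1,0,0,0.005,0,0,0,-0.1,0,0,0,0,0,0,-0.1]}}

```text
clock: 6.73
eef_pos: [0.594, 0.1209, 0.2342]
tool_rot: [0.996, -0.094, -0.006, 0.002]
ft_force: [-1.2, -0.2, 0.9]
grip_width: 0.0471
```

```bash
python3 snap.py 7 wrist side;  python3 -c "
from h import *
from workcell import bot
o=bot.get_obs()
print(delta(o,fp(-.094,0,.099),down(YAW-np.pi/2)))"
```

```text
6.7833 [0.59434765 0.1214039  0.23772935] [ 0.99562875 -0.09334175 -0.0030958   0.00105908] [-0.82593466  1.16670699  0.67695202] 0.04689938730545644
(array([  1.2,  -0.2, 141.5]), array([0.05, 0.08, 0.02]))
```

View pics/wrist7.png

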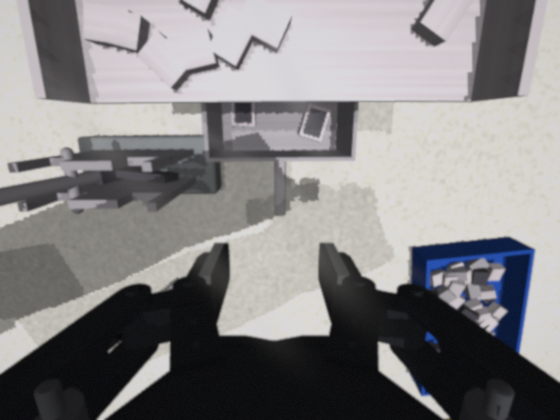

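View pics/side7.png

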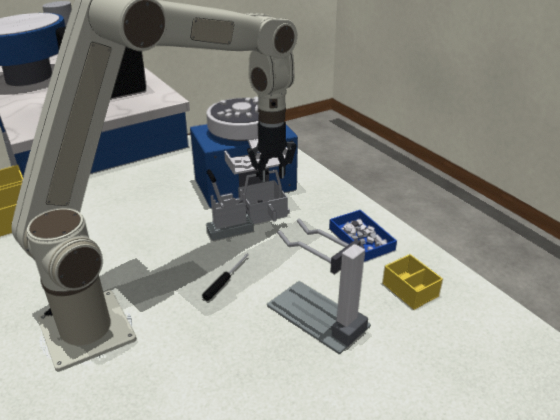

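Run:
```python
from h import *; import pickle
o,m=pickle.load(open('pics/wrist7.pkl','rb'));d=np.load('pics/wrist7.npy');X=cloud(m,d)
t=(X[...,2]>.056)&(X[...,2]<.068)&(d>0);t[:165]=0;t[:,:265]=0;t[:,300:]=0;t[230:]=0
ys,xs=np.where(t);print(xs.min(),xs.max(),ys.min(),ys.max())
Q=atz(m,np.c_[xs,ys],.062);r=cv2.minAreaRect(Q[:,:2].astype(np.float32));print(r)
M=toolM(o);c=np.r_[r[0],.062];print('tab in tool',M[:3,:3].T@(c-M[:3,3]));q=c-np.r_[F,0];print(q@FX,q@FY)
p=X[(X[...,2]>.09)&(X[...,2]<.14)&(d>0)]; p=p[(p[:,0]<.62)&(p[:,1]<.2)]-np.r_[F,0]
p=p[(p@FX<-.02)];print('plates fx',(p@FX).min(),(p@FX).max(),'fy min',np.percentile(p@FY,[0,1,5]))
```

```text
274 285 165 214
((0.5992032885551453, 0.1345723569393158), (0.04295415058732033, 0.009628149680793285), 79.44766235351562)
tab in tool [ 0.00439223 -0.01525309  0.17208716]
-0.08066390717276027 -0.0008954526002339058
plates fx -0.08835157366865248 -0.041746404030284734 fy min [0.07805266 0.07903614 0.07972202]
```

Emit:
{"fn": "drive_tool", "kwargs": {"steps": [0.0015,0,0.028,0,0,0,-0.1,0.001,0,0.028,0,0,0,-0.1,0,0,0.028,0,0,0,-0.1,0,0,0.028,0,0,0,-0.1,0,0,0.027,0,0,0,-0.1,0,0,0,0,0,0,-0.1]}}

```text
clock: 7.33
eef_pos: [0.5951, 0.1212, 0.1]
tool_rot: [0.996, -0.093, -0.002, 0.001]
ft_force: [-1.4, -0.8, -1.2]
grip_width: 0.0469
```

```bash
python3 snap.py 8 wrist side;  python3 -c "
from h import *
from workcell import bot
o=bot.get_obs()
print(delta(o,fp(-.094,-.0009,.099),down(YAW-np.pi/2)))"
```

```text
7.3833 [0.59651661 0.121446   0.10248266] [ 9.95695119e-01 -9.26848372e-02 -7.10976330e-04  4.94618863e-04] [-0.26086121 -0.05374173  0.67566158] 0.046781239736098205
(array([-1.5,  0.5,  5.5]), array([-0.03, -0.15,  0.05]))
```

View pics/wrist8.png

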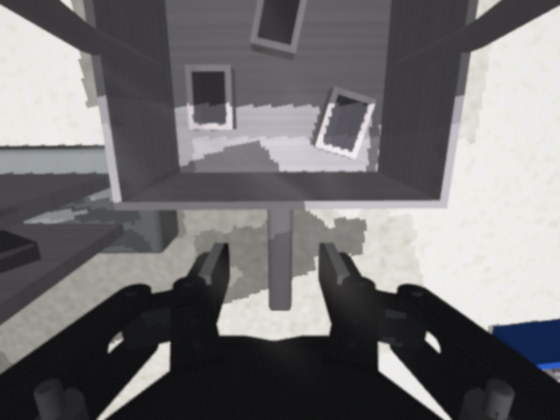

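Emit:
{"fn": "drive_tool", "kwargs": {"steps": [-0.001,0,0.002,0,0,0,0.5,0,0,0,0,0,0,1,0,0,0,0,0,0,1,0,0,0,0,0,0,1,0,0,0,0,0,0,1,0,0,0,0,0,0,1]}}

```text
clock: 7.93
eef_pos: [0.5985, 0.1216, 0.1032]
tool_rot: [0.996, -0.093, 0.002, -0.001]
ft_force: [-1.1, -0.2, 7.0]
grip_width: 0.0091
```

Emit:
{"fn": "drive_tool", "kwargs": {"steps": [0,0.003,-0.001,0,0,0,1,0,0.006,0,0,0,0,1,0,0.01,0,0,0,0,1,0,0.012,0,0,0,0,1,0,0.012,0,0,0,0,1,0,0.012,0,0,0,0,1,0,0.008,0,0,0,0,1,0,0,0,0,0,0,1]}}

```text
clock: 8.6
eef_pos: [0.5866, 0.0573, 0.1032]
tool_rot: [0.996, -0.094, 0.002, -0.0]
ft_force: [0.2, -0.2, 7.4]
grip_width: 0.0091
```

Moving freely; continue.

Emit:
{"fn": "drive_tool", "kwargs": {"steps": [0,0.008,0,0,0,0,1,0,0.014,0,0,0,0,1,0,0.018,0,0,0,0,1,0,0.018,0,0,0,0,1,0,0.018,0,0,0,0,1,0,0.014,0,0,0,0,1,0,0.008,0,0,0,0,1,0,0,0,0,0,0,1]}}

```text
clock: 9.27
eef_pos: [0.568, -0.0394, 0.1032]
tool_rot: [0.996, -0.095, 0.002, 0.0]
ft_force: [-0.4, -0.0, 7.2]
grip_width: 0.0095
```

```bash
python3 snap.py 9 wrist side scene
```

```text
9.3667 [ 0.56805965 -0.03927849  0.10320037] [ 0.99552236 -0.09449806  0.00206955  0.00103382] [-0.23356333 -2.06801679  8.77501542] 0.00905746648139915
```

View pics/side9.png

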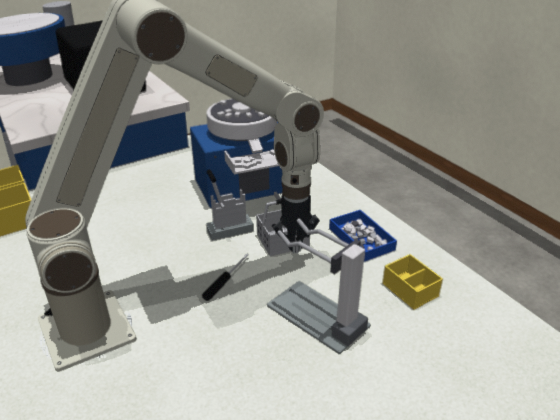

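View pics/scene9.png

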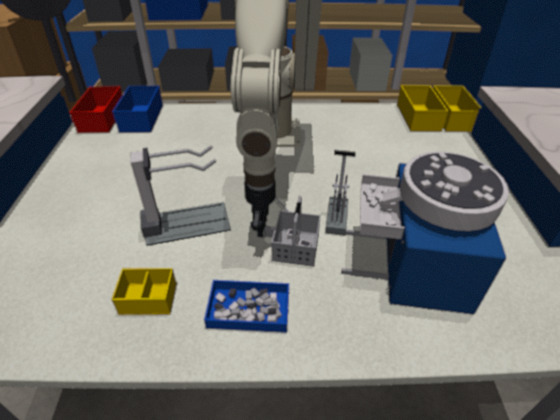

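Emit:
{"fn": "drive_tool", "kwargs": {"steps": [0,0,-0.001,0,0,0,0.3,0,0,0,0,0,0,-0.2,0,0,0,0,0,0,-0.3,0,0,0,0,0,0,-0.3,0,0,-0.02,0,0,0,-0.3,0,0,-0.035,0,0,0,-0.3,0,0,-0.04,0,0,0,-0.3,0,0,-0.04,0,0,0,-0.3]}}

```text
clock: 10.08
eef_pos: [0.5665, -0.0369, 0.2378]
tool_rot: [0.996, -0.093, -0.001, 0.0]
ft_force: [1.5, 0.1, 0.1]
grip_width: 0.0559
```

Emit:
{"fn": "drive_tool", "kwargs": {"steps": [0,0,-0.04,0,0,0,-0.5,0,0,-0.04,0,0,0,-0.5,0,0.01,0,0,0,0,-1,0,0,0,0,0,0,-1]}}

```text
clock: 10.42
eef_pos: [0.5666, -0.0477, 0.3206]
tool_rot: [0.996, -0.094, 0.004, 0.001]
ft_force: [-0.5, -0.0, -0.1]
grip_width: 0.0849
```

```bash
python3 snap.py 10 wrist side scene
```

```text
10.5167 [ 0.5650542  -0.04678874  0.31657198] [ 9.95622037e-01 -9.34706037e-02  4.62250418e-05  6.25604641e-05] [-0.05558641  0.61828925  0.14661841] 0.0853911531539756
```

View pics/wrist10.png

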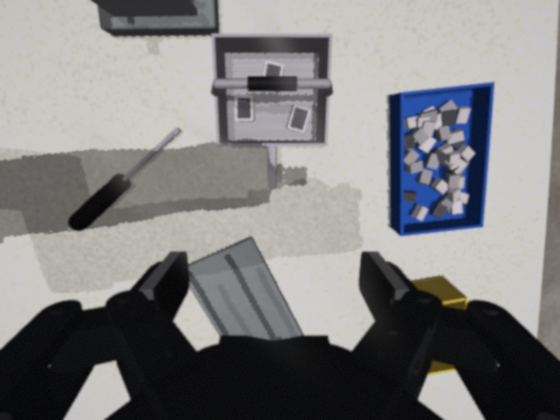

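View pics/scene10.png

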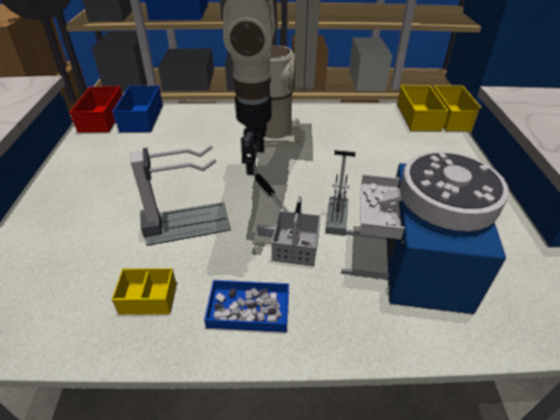

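View pics/side10.png

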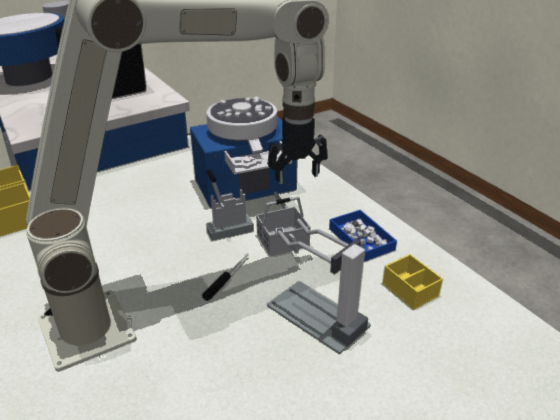

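Run:
```python
from h import *; import pickle
o,m=pickle.load(open('pics/wrist10.pkl','rb'));a=cv2.imread('pics/wrist10.png');d=np.load('pics/wrist10.npy');X=cloud(m,d)
b=(a.max(2)<45);b[:70]=0;b[97:]=0;b[:,:240]=0;b[:,305:]=0
n,l,s,c=cv2.connectedComponentsWithStats(b.astype(np.uint8));k=1+np.argmax(s[1:,4]);print(s[k],c[k]);b=l==k
ys,xs=np.where(b);Q=atz(m,np.c_[xs,ys],.135);r=cv2.minAreaRect(Q[:,:2].astype(np.float32));print('sleeve',r,'z',np.median(X[b&(d>0)][:,2]))
P=atz(m,[(216,85),(330,84)],.135);print(P,np.degrees(np.arctan2(*(P[0]-P[1])[[1,0]])),P.mean(0))
q=np.r_[r[0],0]-np.r_[F,0];print('in feeder',q@FX,q@FY)
# basket rim corners at .07
C=atz(m,[(213.5,37),(330,37),(326,143),(220,143)],.070);print(C)
# two-view of prongs
m1=pickle.load(open('pics/scene10.pkl','rb'))[1]
for nm,uv,z in [('tipF',(211.2,147.5),.219),('tipN',(215,160.8),.219),('valF',(200,155.5),.2),('valN',(203.2,169.5),.2),('bF',(187,150.5),.214),('bN',(189.5,164.5),.214)]:
    print(nm,atz(m1,[uv],z)[0].round(4))
print(o['joint_pos'])
```

```text
[248  77  34  13 361] [262.35457064  83.29916898]
sleeve ((0.5790880918502808, 0.05409528315067291), (0.009239648468792439, 0.027255261316895485), 79.31538391113281) z 0.14096504795867187
[[0.53955413 0.06006185 0.135     ]
 [0.63212534 0.04342546 0.135     ]] 169.81187498025153 [0.58583973 0.05174365 0.135     ]
in feeder -0.16347643019587285 0.003928091180485246
[[ 0.53783306  0.11418025  0.07      ]
 [ 0.65191666  0.09283985  0.07      ]
 [ 0.63332117 -0.00940434  0.07      ]
 [ 0.52016224  0.01208063  0.07      ]]
tipF [ 0.4422 -0.1654  0.219 ]
tipN [ 0.5021 -0.1492  0.219 ]
valF [ 0.4501 -0.1953  0.2   ]
valN [ 0.5117 -0.1792  0.2   ]
bF [ 0.4476 -0.2273  0.214 ]
bN [ 0.5099 -0.2112  0.214 ]
[-8.35356908e-02  3.67719688e-01  2.24116408e-01  1.41901167e+00
 -1.23148320e-03  1.67470322e+00]
```

Emit:
{"fn": "drive_tool", "kwargs": {"steps": [-0.012,0.025,-0.01,0,0,0,-1,-0.012,0.03,-0.01,0,0,0,-1,-0.012,0.03,-0.01,0,0,0,-1,-0.012,0.03,-0.01,0,0,0,-1,-0.012,0.03,0,0,0,0,-1,-0.012,0.03,0,0,0,0,-1,0,0,0,0,0,0,-1,0,0,0,0,0,0,-1]}}

```text
clock: 11.23
eef_pos: [0.461, -0.206, 0.3556]
tool_rot: [0.995, -0.095, -0.001, -0.001]
ft_force: [0.4, 0.1, -0.7]
grip_width: 0.0852
```

```bash
python3 snap.py 11 wrist
```

```text
11.2333 [ 0.46102123 -0.20601901  0.35563712] [ 9.95492932e-01 -9.48291857e-02 -8.69069150e-04 -7.02057007e-04] [ 0.43136009  0.13480411 -0.71637884] 0.08521367551088557
```

View pics/wrist11.png

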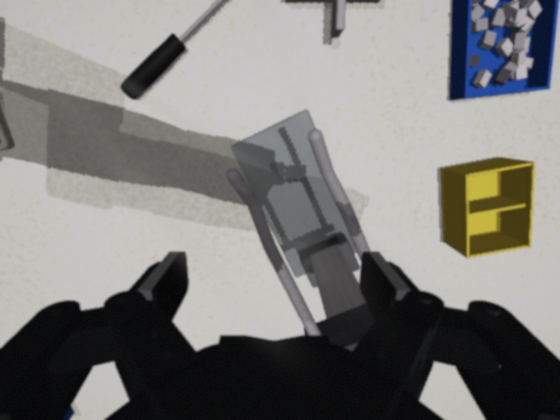

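Run:
```python
from h import *; import pickle
o,m=pickle.load(open('pics/wrist11.pkl','rb'));d=np.load('pics/wrist11.npy');X=cloud(m,d)
b=(X[...,2]>.185)&(X[...,2]<.232)&(d>0);b[:120]=0;b[245:]=0;b[:,:220]=0;b[:,360:]=0
n,l,s,c=cv2.connectedComponentsWithStats(b.astype(np.uint8))
T=[]
for k in range(1,n):
    if s[k,4]<150: continue
    Q=X[l==k]; v,_,_,_= (None,)*4
    L=cv2.fitLine(Q[:,:2].astype(np.float32),cv2.DIST_HUBER,0,.001,.001).ravel()
    print(s[k],'dir',np.degrees(np.arctan2(L[1],L[0])),L[2:])
    T.append(Q)
a=np.radians(-75.35);sx=np.array([np.cos(a),np.sin(a)]);sy=np.array([-sx[1],sx[0]])
for Q in T:
    t=Q[:,:2]@sx; q=Q[:,:2]@sy
    for lo in np.arange(t.min(),t.max(),.006):
        w=(t>=lo)&(t<lo+.006); print(round(lo+.003,4),len(Q[w]),'top z',round(np.percentile(Q[w,2],85),4),'y',round(np.median(q[w]),4))
print('guess valley t',np.array([.4809,-.1873])@sx,np.array([.4809,-.1873])@sy)
```

```text
[ 308  128   52  117 1608] dir -76.08407 [ 0.5089351  -0.18785866]
[ 226  168   50   77 1092] dir -74.88137 [ 0.44559234 -0.19233082]
0.2698 115 top z 0.2244 y 0.4451
0.2758 120 top z 0.2234 y 0.4451
0.2818 110 top z 0.2197 y 0.4448
0.2878 100 top z 0.216 y 0.445
0.2938 95 top z 0.212 y 0.4448
0.2998 94 top z 0.2082 y 0.445
0.3058 118 top z 0.2097 y 0.445
0.3118 117 top z 0.2137 y 0.4448
0.3178 126 top z 0.2175 y 0.4451
0.3238 124 top z 0.2213 y 0.4447
0.3298 123 top z 0.2246 y 0.4448
0.3358 102 top z 0.2249 y 0.4448
0.3418 104 top z 0.2248 y 0.4448
0.3478 85 top z 0.2247 y 0.4442
0.3538 59 top z 0.2247 y 0.443
0.3598 16 top z 0.225 y 0.4425
0.2694 104 top z 0.2244 y 0.3823
0.2754 106 top z 0.2236 y 0.3829
0.2814 103 top z 0.2195 y 0.3828
0.2874 92 top z 0.2157 y 0.3827
0.2934 85 top z 0.212 y 0.3827
0.2994 86 top z 0.2081 y 0.3824
0.3054 111 top z 0.2102 y 0.3824
0.3114 105 top z 0.2137 y 0.3822
0.3174 114 top z 0.2175 y 0.3821
0.3234 118 top z 0.2215 y 0.3822
0.3294 66 top z 0.2234 y 0.3836
0.3354 2 top z 0.2202 y 0.3861
guess valley t 0.3028368791397993 0.417894633409986
```

```bash
cat >> h.py <<'E'
SYAW=np.radians(-75.35);S=np.array([.4767,-.1873]);SX=np.array([np.cos(SYAW),np.sin(SYAW),0]);SY=np.array([-SX[1],SX[0],0])
def sp(x,y,z): return np.array([S[0],S[1],0])+x*SX+y*SY+np.array([0,0,z])
def plan(o,p,Rm,n):
    M=toolM(o);p0=M[:3,3];R0=M[:3,:3];rv=R.from_matrix(R0.T@Rm).as_rotvec()
    print('turn/row',np.degrees(rv)/n)
    for k in range(n):
        Rk=R0@R.from_rotvec(rv*k/n).as_matrix();print(np.round(Rk.T@((np.array(p)-p0)/n),4))
E
python3 -c "
from h import *
from workcell import bot
plan(bot.get_obs(),(.586,.052,.27),down(np.radians(79.8)),14)"
```

```text
turn/row [-8.67933594e-03  6.67817135e-05 -6.46937533e+00]
[ 0.0053 -0.0197  0.0061]
[ 0.0075 -0.019   0.0061]
[ 0.0096 -0.018   0.0061]
[ 0.0115 -0.0168  0.0061]
[ 0.0134 -0.0154  0.0061]
[ 0.015  -0.0138  0.0061]
[ 0.0165 -0.012   0.0061]
[ 0.0177 -0.0101  0.0061]
[ 0.0188 -0.008   0.0061]
[ 0.0195 -0.0059  0.0061]
[ 0.0201 -0.0036  0.0061]
[ 0.0204 -0.0014  0.0061]
[0.0204 0.0009 0.0061]
[0.0201 0.0032 0.0061]
```

Emit:
{"fn": "drive_tool", "kwargs": {"steps": [0.0053,-0.0197,0.006,0,0,-6.47,-1,0.0075,-0.019,0.006,0,0,-6.47,-1,0.0096,-0.018,0.006,0,0,-6.47,-1,0.0115,-0.0168,0.006,0,0,-6.47,-1,0.0134,-0.0154,0.006,0,0,-6.47,-1,0.015,-0.0138,0.006,0,0,-6.47,-1,0.0165,-0.012,0.006,0,0,-6.47,-1,0.0177,-0.0101,0.006,0,0,-6.47,-1]}}

```text
clock: 11.95
eef_pos: [0.5337, -0.0554, 0.308]
tool_rot: [0.935, 0.355, -0.0, -0.0]
ft_force: [0.4, -1.5, 0.2]
grip_width: 0.0857
```

Emit:
{"fn": "drive_tool", "kwargs": {"steps": [0.0188,-0.008,0.006,0,0,-6.47,-1,0.0195,-0.0059,0.006,0,0,-6.47,-1,0.0201,-0.0036,0.006,0,0,-6.47,-1,0.0204,-0.0014,0.006,0,0,-6.47,-1,0.0204,0.0009,0.006,0,0,-6.47,-1,0.0201,0.0032,0.006,0,0,-6.47,-1,0,0,0,0,0,0,-1,0,0,0,0,0,0,-1]}}

```text
clock: 12.62
eef_pos: [0.586, 0.0545, 0.2716]
tool_rot: [0.766, 0.643, -0.001, -0.0]
ft_force: [0.8, -0.4, -0.2]
grip_width: 0.0856
```

```bash
python3 snap.py 12 wrist;python3 -c "
from h import *
from workcell import bot
print(delta(bot.get_obs(),(.586,.052,.187),down(np.radians(79.8))))"
```

```text
12.6167 [0.58597762 0.05454869 0.27161895] [ 7.65758226e-01  6.43127806e-01 -9.14856249e-04 -3.56449296e-04] [ 0.76443825 -0.3612907  -0.22849194] 0.08555997505387268
(array([-1.4,  0.4, 85.3]), array([-0.04,  0.05,  0.16]))
```

View pics/wrist12.png

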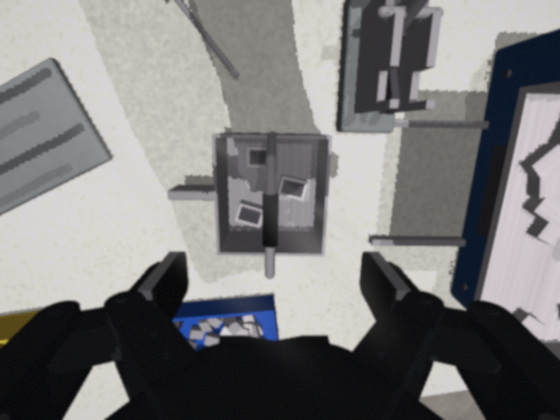

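```bash
python3 -c "
from h import *;import pickle
o,m=pickle.load(open('pics/wrist12.pkl','rb'));a=cv2.imread('pics/wrist12.png')
b=(a[...].max(2)<42)[150:262,271];print(np.where(b)[0]+150)
print(atz(m,[(271,193),(271,246)],.135),atz(m,[(272,133),(269.5,277)],.135))"
```

```text
[223 224 225 226 227 228 229 230 231 232 233 234 235 236 237 238 239 240
 241 242 243 244 245]
[[0.56525016 0.05706547 0.135     ]
 [0.6065713  0.04972706 0.135     ]] [[0.52327329 0.065223   0.135     ]
 [0.63267577 0.0438743  0.135     ]]
```

Emit:
{"fn": "drive_tool", "kwargs": {"steps": [-0.0007,0,0.02,0,0,0,-1,-0.0007,0,0.02,0,0,0,-1,0,0,0.02,0,0,0,-0.6,0,0,0.013,0,0,0,-0.3,0,0,0.009,0,0,0,-0.3,0,0,0,0,0,0,-0.3,0,0,0,0,0,0,-0.3]}}

```text
clock: 13.25
eef_pos: [0.5861, 0.0503, 0.1917]
tool_rot: [0.767, 0.642, 0.0, 0.001]
ft_force: [-0.4, -0.5, 0.5]
grip_width: 0.0557
```

```bash
python3 snap.py 13 wrist;python3 -c "
from h import *
from workcell import bot
print(delta(bot.get_obs(),(.586,.052,.187),down(np.radians(79.8))))"
```

```text
13.25 [0.58611996 0.05026566 0.19172995] [7.67000602e-01 6.41646052e-01 3.31726574e-04 5.57706122e-04] [-0.38415052 -0.54844562  0.5420809 ] 0.05565597492783659
(array([ 1.5, -1. ,  5.5]), array([ 0.17, -0.02,  0.04]))
```

View pics/wrist13.png

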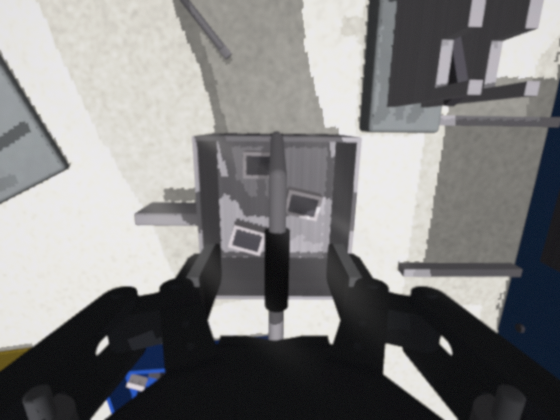

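Emit:
{"fn": "drive_tool", "kwargs": {"steps": [0.0015,0,0.005,0,0,0,-0.3,0,0,0,0,0,0,0.4,0,0,0,0,0,0,1,0,0,0,0,0,0,1,0,0,0,0,0,0,1,0,0,0,0,0,0,1,0,0,0,0,0,0,1]}}

```text
clock: 13.88
eef_pos: [0.5868, 0.0518, 0.187]
tool_rot: [0.767, 0.642, 0.001, 0.001]
ft_force: [0.7, -0.3, 2.1]
grip_width: 0.01
```

Emit:
{"fn": "drive_tool", "kwargs": {"steps": [0,0,-0.004,0,0,0,1,0,0,-0.008,0,0,0,1,0,0,-0.012,0,0,0,1,0,0,-0.012,0,0,0,1,0,0,-0.006,0,0,0,1,0,0,0,0,0,0,1,0,0,0,0,0,0,1]}}

```text
clock: 14.47
eef_pos: [0.5865, 0.0522, 0.2287]
tool_rot: [0.767, 0.642, 0.001, 0.001]
ft_force: [0.6, -0.0, -3.6]
grip_width: 0.0103
```

```bash
python3 snap.py 14 wrist side
```

```text
14.5167 [0.58612474 0.05209023 0.22805152] [7.66682037e-01 6.42026899e-01 1.43740609e-04 3.07546180e-04] [-0.1407701   0.06172771 -4.08225943] 0.00958270774907801
```

View pics/wrist14.png

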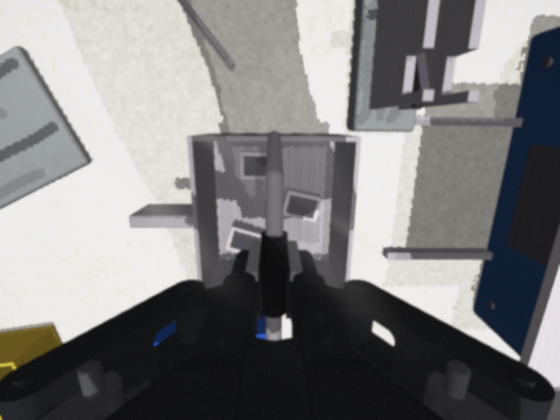

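View pics/side14.png

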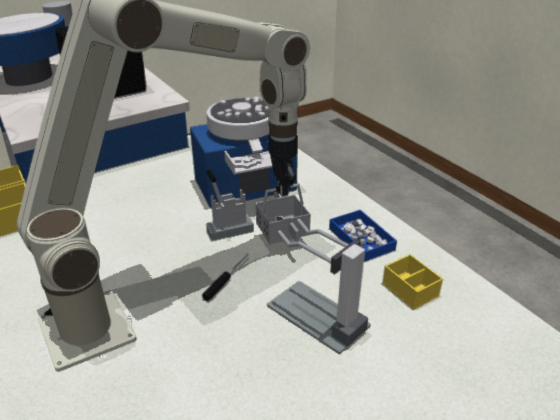

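Emit:
{"fn": "drive_tool", "kwargs": {"steps": [0,0,-0.006,0,0,0,1,0,0,-0.012,0,0,0,1,0,0,-0.014,0,0,0,1,0,0,-0.014,0,0,0,1,0,0,-0.011,0,0,0,1,0,0,-0.006,0,0,0,1,0,0,0,0,0,0,1]}}

```text
clock: 15.15
eef_pos: [0.587, 0.0521, 0.2932]
tool_rot: [0.767, 0.642, 0.002, 0.001]
ft_force: [1.0, 0.6, -3.0]
grip_width: 0.0101
```

```bash
python3 -c "
from h import *
from workcell import bot
plan(bot.get_obs(),sp(-.125,0,.292),down(SYAW+np.pi),14);print(bot.get_obs()['joint_pos'])"
```

```text
turn/row [ 1.82282851e-02  8.85257581e-04 -1.76939432e+00]
[-0.0101 -0.0085  0.    ]
[-0.0098 -0.0088  0.    ]
[-0.0096 -0.0091  0.    ]
[-0.0093 -0.0094  0.    ]
[-0.009  -0.0097  0.0001]
[-0.0087 -0.0099  0.0001]
[-0.0084 -0.0102  0.0001]
[-0.0081 -0.0105  0.0001]
[-0.0077 -0.0107  0.0001]
[-0.0074 -0.0109  0.0001]
[-0.0071 -0.0112  0.0001]
[-0.0067 -0.0114  0.0001]
[-0.0064 -0.0116  0.0001]
[-0.006  -0.0118  0.0001]
[ 8.87440049e-02  4.21530549e-01  2.33385985e-01  1.37824828e+00
 -4.31828331e-04  2.65397621e-01]
```

Emit:
{"fn": "drive_tool", "kwargs": {"steps": [-0.005,-0.0043,0,0,0,-0.88,1,-0.005,-0.0043,0,0,0,-0.88,1,-0.0098,-0.0088,0,0,0,-1.77,1,-0.0096,-0.0091,0,0,0,-1.77,1,-0.0093,-0.0094,0,0,0,-1.77,1,-0.009,-0.0097,0,0,0,-1.77,1,-0.0087,-0.0099,0,0,0,-1.77,1,-0.0084,-0.0102,0,0,0,-1.77,1]}}

```text
clock: 15.82
eef_pos: [0.5136, -0.0079, 0.2904]
tool_rot: [0.692, 0.722, -0.0, -0.0]
ft_force: [1.0, -0.4, -4.1]
grip_width: 0.0099
```

Emit:
{"fn": "drive_tool", "kwargs": {"steps": [-0.0081,-0.0105,0,0,0,-1.77,1,-0.0077,-0.0107,0,0,0,-1.77,1,-0.0074,-0.0109,0,0,0,-1.77,1,-0.0071,-0.0112,0,0,0,-1.77,1,-0.0067,-0.0114,0,0,0,-1.77,1,-0.0064,-0.0116,0,0,0,-1.77,1,-0.004,-0.007,0,0,0,-1.2,1,-0.002,-0.004,0,0,0,-0.57,1]}}

```text
clock: 16.48
eef_pos: [0.4431, -0.0672, 0.2905]
tool_rot: [0.611, 0.792, -0.0, -0.0]
ft_force: [-0.1, 0.5, -3.9]
grip_width: 0.0103
```

Emit:
{"fn": "drive_tool", "kwargs": {"steps": [0,0,0,0,0,0,1,0,0,0,0,0,0,1]}}

```text
clock: 16.65
eef_pos: [0.4449, -0.0665, 0.2911]
tool_rot: [0.611, 0.791, 0.0, 0.001]
ft_force: [0.2, 0.2, -3.5]
grip_width: 0.0098
```

```bash
python3 snap.py 15 wrist side scene; python3 -c "
from h import *
from workcell import bot
print(delta(bot.get_obs(),sp(0,0,.292),down(SYAW+np.pi)))"
```

```text
16.75 [ 0.44541178 -0.06622348  0.29127481] [6.11120752e-01 7.91536853e-01 5.07361406e-04 7.61487786e-04] [-0.26085997  0.03845342 -3.46421689] 0.009739203516197356
(array([-125.1,   -0.5,   -0.6]), array([0.1 , 0.04, 0.02]))
```

View pics/wrist15.png

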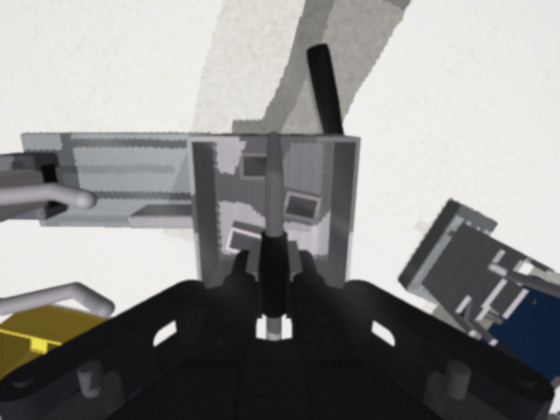

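View pics/side15.png

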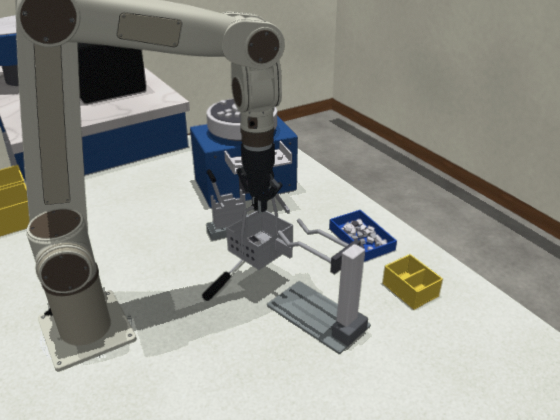

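View pics/scene15.png

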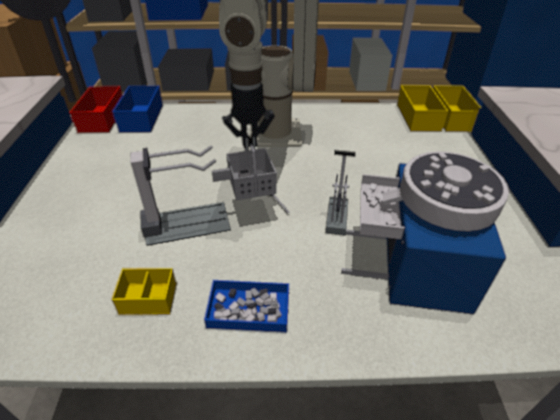

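Run:
```python
from h import *; import pickle
o,m=pickle.load(open('pics/wrist15.pkl','rb'));d=np.load('pics/wrist15.npy');X=cloud(m,d)
M=toolM(o)
Y=(X-M[:3,3])@M[:3,:3]
b=(X[...,2]>.2)&(X[...,2]<.23)&(d>0);b[:,120:]=0;b[320:]=0
n,l,s,c=cv2.connectedComponentsWithStats(b.astype(np.uint8))
for k in range(1,n):
    if s[k,4]>80: q=Y[l==k];t=q[q[:,0]>q[:,0].max()-.01];print(s[k],'tip x max',q[:,0].max(),'y',np.median(t[:,1]),'topz',X[l==k][:,2].max())
# bar ahead of fingers
print(X[150:235:12,275],Y[150:235:12,275])
# rim front/left corners in tool
```

```text
[   0  183   98   26 1718] tip x max -0.08899346829485814 y -0.033294213778695875 topz 0.22583254782715592
[   0  282  116   36 2107] tip x max -0.08904502394547051 y 0.02937341043095524 topz 0.22589431082257222
[[ 0.39011597 -0.07887823  0.21458711]
 [ 0.39387003 -0.07795937  0.23167585]
 [ 0.39732326 -0.07709642  0.24282284]
 [ 0.40189306 -0.07590352  0.24441612]
 [ 0.4069283  -0.07458068  0.24399725]
 [ 0.41200048 -0.07324965  0.24397577]
 [ 0.41742833 -0.0718225   0.24324542]
 [ 0.42226226 -0.07055925  0.24460962]] [[ 0.00185012 -0.05620412  0.07647447]
 [ 0.0017866  -0.05231514  0.05939132]
 [ 0.00174684 -0.04873988  0.04824947]
 [ 0.0017479  -0.04401466  0.04666298]
 [ 0.00175797 -0.03880917  0.04708932]
 [ 0.00176652 -0.0335653   0.04711833]
 [ 0.00177859 -0.02795403  0.04785674]
 [ 0.00178118 -0.02295582  0.04649972]]
```

Emit:
{"fn": "drive_tool", "kwargs": {"steps": [-0.004,0,0,0,0,0,1,-0.008,0,0,0,0,0,1,-0.011,0,0,0,0,0,1,-0.011,0,0,0,0,0,1,-0.011,0,0,0,0,0,1,-0.009,0,0,0,0,0,1,-0.006,0,0,0,0,0,1,0,0,0,0,0,0,1]}}

```text
clock: 17.47
eef_pos: [0.4608, -0.1261, 0.2913]
tool_rot: [0.612, 0.791, 0.0, 0.001]
ft_force: [0.5, 0.1, -4.2]
grip_width: 0.0104
```

```bash
python3 snap.py 16 wrist side scene; python3 -c "
from h import *
from workcell import bot
print(delta(bot.get_obs(),sp(0,0,.292),down(SYAW+np.pi)))
import cv2
a=cv2.imread('pics/side16.png');b=cv2.imread('pics/scene16.png')
cv2.imwrite('pics/c16.png',cv2.hconcat([cv2.resize(a[170:370,220:370],(400,533)),cv2.resize(b[110:260,140:252],(398,533))]))"
```

```text
17.5667 [ 0.46029449 -0.12475285  0.29127209] [6.11523086e-01 7.91226341e-01 4.94164392e-04 3.86156291e-04] [ 0.19511306  0.66792451 -3.09722673] 0.010170897767178555
(array([-65. ,   0.1,  -0.7]), array([ 0.07,  0.  , -0.02]))
```

View pics/c16.png

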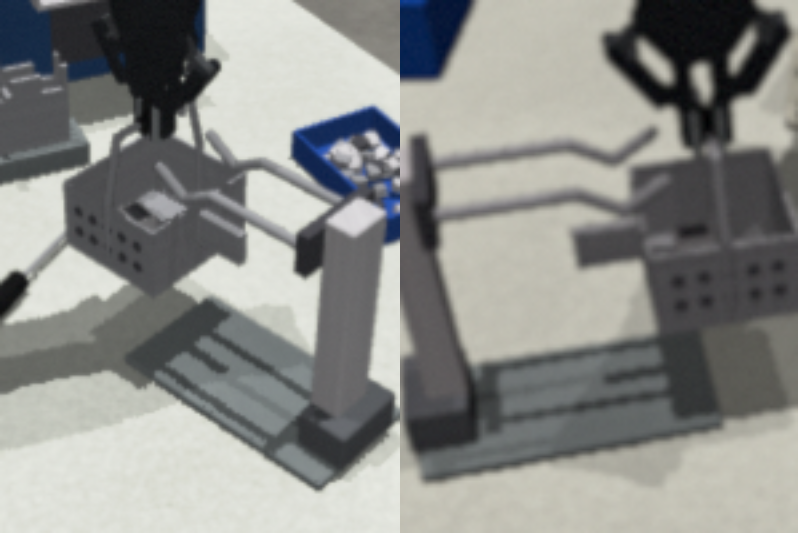

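View pics/wrist16.png

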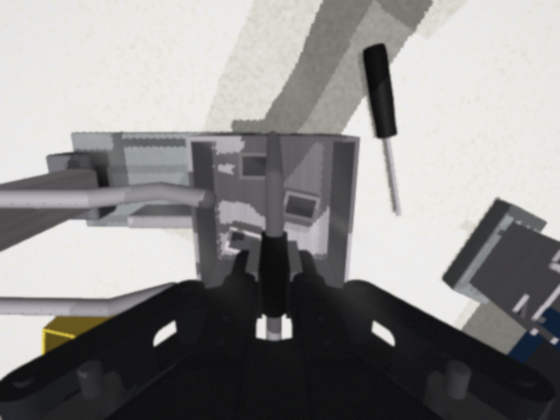

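Emit:
{"fn": "drive_tool", "kwargs": {"steps": [-0.005,0,0,0,0,0,1,-0.01,0,0,0,0,0,1,-0.012,0,0,0,0,0,1,-0.012,0,0,0,0,0,1,-0.011,0,0,0,0,0,1,-0.009,0,0,0,0,0,1,-0.006,0,0,0,0,0,1,0,0,0,0,0,0,1]}}

```text
clock: 18.28
eef_pos: [0.4772, -0.189, 0.2913]
tool_rot: [0.612, 0.791, 0.0, 0.001]
ft_force: [0.8, -0.1, -3.7]
grip_width: 0.0102
```

```bash
python3 snap.py 17 wrist side scene; python3 -c "
from h import *
from workcell import bot
print(delta(bot.get_obs(),sp(0,0,.262),down(SYAW+np.pi)))
import cv2
a=cv2.imread('pics/side17.png');b=cv2.imread('pics/scene17.png')
cv2.imwrite('pics/c17.png',cv2.hconcat([cv2.resize(a[170:370,220:370],(400,533)),cv2.resize(b[110:260,140:252],(398,533))]))"
```

```text
18.3833 [ 0.4767101  -0.18755367  0.29125133] [6.11445192e-01 7.91286559e-01 5.04209303e-04 3.24260411e-04] [-0.6365715   0.50093171 -3.92318972] 0.010134717386305423
(array([-0.1,  0. , 29.3]), array([ 0.06, -0.  , -0.01]))
```

View pics/c17.png

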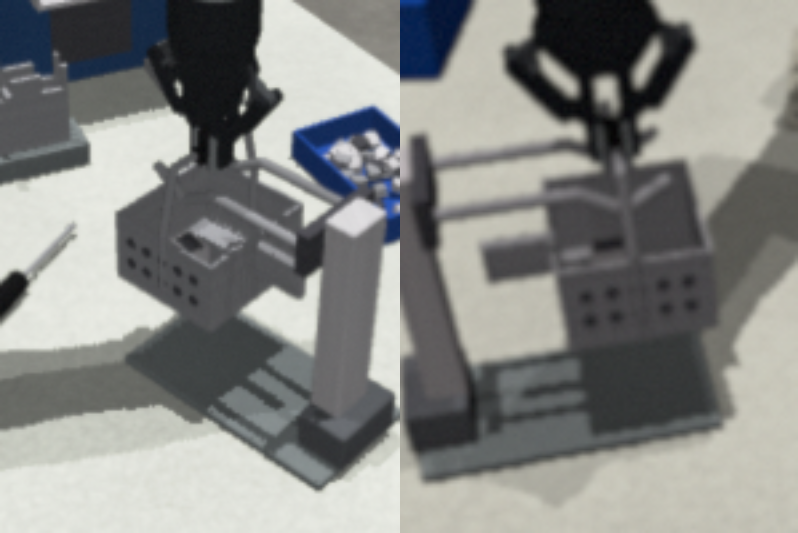

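View pics/wrist17.png

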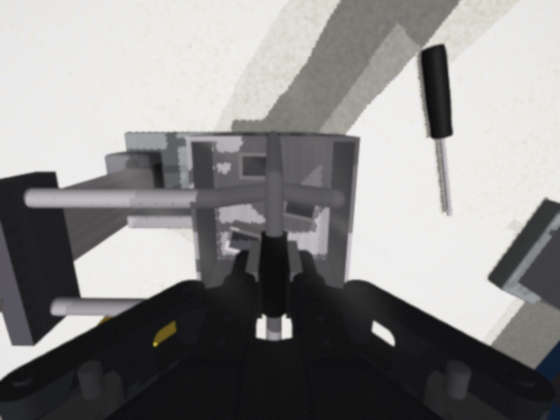

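Emit:
{"fn": "drive_tool", "kwargs": {"steps": [0,0,0.004,0,0,0,1,0,0,0.006,0,0,0,1,0,0,0.006,0,0,0,1,0,0,0.005,0,0,0,1,0,0,0.004,0,0,0,1,0,0,0.002,0,0,0,1,0,0,0.001,0,0,0,1,0,0,0,0,0,0,1]}}

```text
clock: 19.1
eef_pos: [0.4769, -0.1874, 0.2634]
tool_rot: [0.611, 0.792, 0.0, 0.001]
ft_force: [0.1, 0.7, -3.6]
grip_width: 0.0102
```

Emit:
{"fn": "drive_tool", "kwargs": {"steps": [0,0,0.001,0,0,0,1,0,0,0.001,0,0,0,1,0,0,0.001,0,0,0,1,0,0,0,0,0,0,1]}}

```text
clock: 19.43
eef_pos: [0.4775, -0.1879, 0.2622]
tool_rot: [0.611, 0.791, 0.001, 0.002]
ft_force: [-1.8, -0.8, 4.5]
grip_width: 0.0102
```

```bash
python3 snap.py 18 wrist side
```

```text
19.4833 [ 0.47744432 -0.18789836  0.2621606 ] [6.11317205e-01 7.91381690e-01 5.78980411e-04 2.44132590e-03] [-1.42260301 -1.41096656  5.52812366] 0.009947438177634993
```

View pics/wrist18.png

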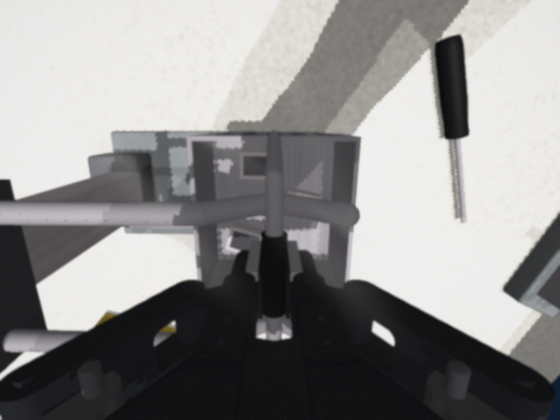

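Emit:
{"fn": "drive_tool", "kwargs": {"steps": [0,0,-0.0005,0,0,0,0.6,0,0,0,0,0,0,0.3,0,0,0,0,0,0,0,0,0,0,0,0,0,-0.2,0,0,0,0,0,0,-0.2,0,0,-0.006,0,0,0,-0.2,0,0,-0.015,0,0,0,-0.2,0,0,-0.025,0,0,0,-0.2]}}

```text
clock: 20.2
eef_pos: [0.4756, -0.1868, 0.3053]
tool_rot: [0.611, 0.792, -0.0, -0.002]
ft_force: [-0.6, 0.1, -0.3]
grip_width: 0.0513
```

Emit:
{"fn": "drive_tool", "kwargs": {"steps": [0,0,-0.035,0,0,0,-0.2,0,0,-0.035,0,0,0,-0.2,0,0,-0.01,0,0,0,-0.2,0,0,0,0,0,0,-0.2]}}

```text
clock: 20.53
eef_pos: [0.4779, -0.1877, 0.3913]
tool_rot: [0.611, 0.792, 0.002, 0.005]
ft_force: [-1.0, -0.1, 0.0]
grip_width: 0.0513
```

```bash
python3 snap.py 19 wrist side scene
python3 - <<'E'
import cv2
a=cv2.imread('pics/side19.png');b=cv2.imread('pics/scene19.png')
cv2.imwrite('pics/c19.png',cv2.hconcat([cv2.resize(a[170:370,220:370],(400,533)),cv2.resize(b[110:260,140:252],(398,533))]))
E
```

```text
20.6333 [ 0.47668722 -0.18732136  0.38690385] [6.11177510e-01 7.91492823e-01 4.41973250e-04 9.83449634e-04] [-0.47529912  0.062424   -0.72780848] 0.05100136775821441
```

View pics/c19.png

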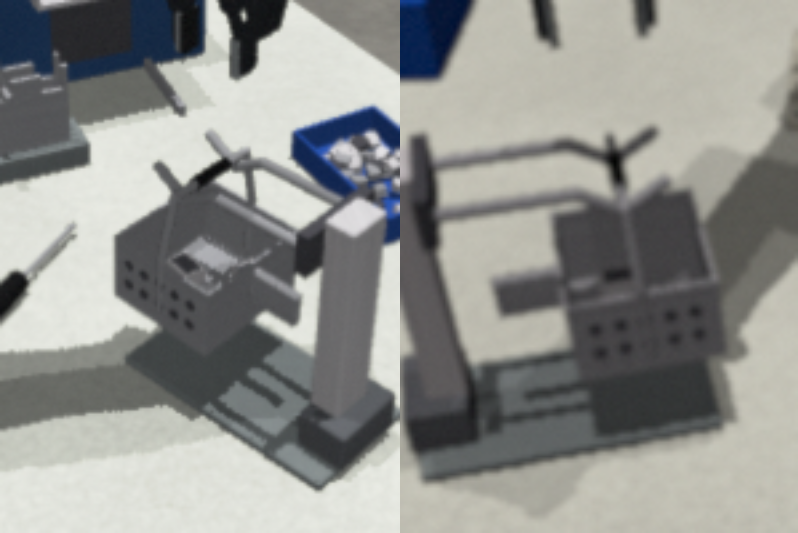

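View pics/wrist19.png

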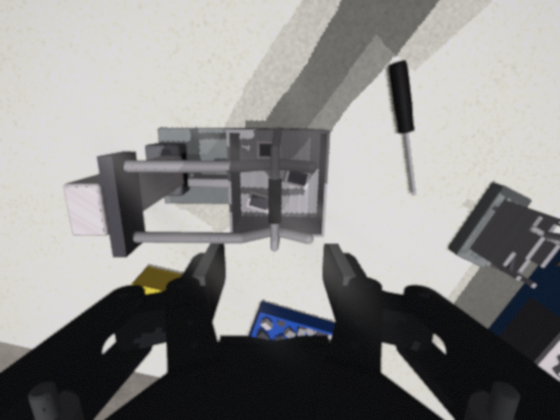

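View pics/scene19.png

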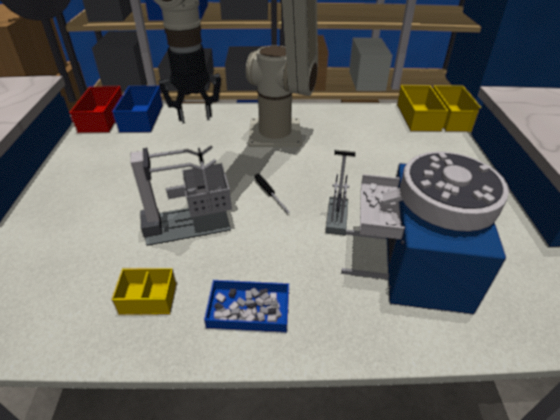

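Emit:
{"fn": "drive_tool", "kwargs": {"steps": [0,0,0,0,0,0,-0.2,0,0,0,0,0,0,-0.2,0,0,0,0,0,0,-0.2,0,0,0,0,0,0,-0.2,0,0,0,0,0,0,-0.2,0,0,0,0,0,0,-0.2,0,0,0,0,0,0,-0.2,0,0,0,0,0,0,-0.2]}}

```text
clock: 21.35
eef_pos: [0.4767, -0.1873, 0.387]
tool_rot: [0.611, 0.791, 0.0, 0.001]
ft_force: [0.5, -0.0, 0.3]
grip_width: 0.0514
```

Emit:
{"fn": "drive_tool", "kwargs": {"steps": [0,0,0,0,0,0,-0.2,0,0,0,0,0,0,-0.2,0,0,0,0,0,0,-0.2,0,0,0,0,0,0,-0.2,0,0,0,0,0,0,-0.2,0,0,0,0,0,0,-0.2,0,0,0,0,0,0,-0.2,0,0,0,0,0,0,-0.2]}}

```text
clock: 22.02
eef_pos: [0.4767, -0.1873, 0.387]
tool_rot: [0.611, 0.791, 0.0, 0.001]
ft_force: [-0.6, 0.8, 0.8]
grip_width: 0.0512
```

```bash
python3 snap.py 20 wrist scene
python3 - <<'E'
from h import *; import pickle
for tag in ('19','20'):
    o,m=pickle.load(open(f'pics/wrist{tag}.pkl','rb'));d=np.load(f'pics/wrist{tag}.npy');X=cloud(m,d)
    a=cv2.imread(f'pics/wrist{tag}.png')
    P=X-np.r_[S,0];px=P@SX;py=P@SY;z=X[...,2];ok=(d>0)
    b=ok&(z>.208)&(z<.225)&(abs(px)<.025)&(abs(py)<.026)
    print(tag,'sleeve',b.sum(),'px',np.median(px[b]),'z top',np.percentile(z[b],90))
    w=ok&(z>.11)&(z<.165)&(abs(py)<.02)
    for lo,hi in((-.075,-.045),(.045,.07)):
        q=w&(px>lo)&(px<hi); print('rim',lo,q.sum(),np.percentile(z[q],95) if q.sum() else None)
for tag in ('6','20'):
    m=pickle.load(open(f'pics/scene{tag}.pkl','rb'))[1];d=np.load(f'pics/scene{tag}.npy');a=cv2.imread(f'pics/scene{tag}.png');X=cloud(m,d)
    P=X-np.r_[F,0];b=(a.max(2)<60)&(d>0)&(X[...,2]>.185)&(X[...,2]<.24)&(P@FX<-.03)&(P@FX>-.1)&(P@FY>.1)&(P@FY<.22)
    q=P[b];print('bar',tag,b.sum(),(q@FX).mean(),(q@FY).mean(),np.percentile(q[:,2],[50,95]))
    if tag=='20':
      n,l,s,c=cv2.connectedComponentsWithStats(b.astype(np.uint8));
E
```

```text
22.0667 [ 0.4766539  -0.18731265  0.38697875] [6.11173873e-01 7.91495924e-01 3.79733777e-04 7.45586719e-04] [ 0.30065685  0.25259694 -0.35662635] 0.051506397809031775
19 sleeve 710 px 0.000234382726095521 z top 0.21729149055334357
rim -0.075 234 0.14896713331422431
rim 0.045 390 0.14438716047661637
20 sleeve 748 px 0.0003860575107221601 z top 0.21721518382112234
rim -0.075 245 0.14854992102729347
rim 0.045 383 0.1446514309807985
bar 6 59 -0.06557581548257922 0.162565610349685 [0.19985124 0.20356592]
bar 20 56 -0.06621506286405845 0.16163377404627122 [0.20069435 0.2034546 ]
```

```bash
python3 -c "
from workcell import job_done
print(job_done())"
```

```text
the job is handed in; nothing more can be done
None
```

The job is handed in. The basket hangs on the weighing stand by its handle and the lever is down in the outer notch. The robot's clock read about 22 s of the 66 s allowed.

**What I did:**
- I lifted the gate lever over the tooth, swung it to the outer notch, let it drop and let go.
- I pulled the basket about 163 mm out by its tab, left it standing on the table and released it.
- I took it again by the handle sleeve, turned it about 25° and brought it in over the prongs. I lowered it until the force flipped from -3.6 N (carrying it) to +5.5 N (seated), then opened the fingers and rose clear.

**Last checks:**
- **Handle:** it sits 0.4 mm from the valley along the prongs. The sleeve top is at 217 mm, so the bar's centre is about 211 mm up.
- **Basket:** the front and back rims differ by about 4 mm, a tilt of roughly 0.04 rad. Two looks 1.4 s apart were unchanged, so it is at rest, and all three shells are inside.
- **Lever:** the bar's top is at about 203.5 mm, so it is fully down. The wrist camera put the swing at about 0.48 rad. The scene camera first read 4 to 5 mm less, close to the 0.44 limit. It had read low by about the same amount in the locked position, so I trusted the wrist value.
- **Bystanders:** the tray, bin and screwdriver look unmoved in the pictures; I did not measure them.

My first grip on the lever sat too high, so I opened, went about 8 mm lower and gripped again. The bar also slipped 2 to 4 mm in the grip during the swing, with no harm.

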